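# Pack die trays in the dry box and lock its hatch with the lever bolt

## Robot

A 7-joint arm with a two-finger parallel gripper is mounted at the origin on a cart in front of the work surface, level with it; the furniture and walls round the work are solid. World frame = base frame: x ahead of the robot, y to its left, z up, the work surface at z = 0. Lengths are in m, angles in rad, forces in N, time in s.
With the tool pointing down it reaches from about 0.4 to 0.85 m from the base axis. Payload 10.4 kg.
Tool frame: the origin (TCP) lies midway between the tips of the shut fingers; the grasp point (between the pads) lies 19 mm behind it; z points along the fingers, y is the line along which they close (so a half turn about z gives the same grasp; the last joint's range is limited). The gripper opens to 87 mm and grips with 3 to 60 N. Pads are 19 mm wide; open, the fingers measure 117 mm over their backs; the gripper's body (75 mm by 190 mm) begins 51 mm behind the grasp point.
Start: joints at [1.187, 0.332, -0.065, 1.46, 0.022, 1.35, -0.088], TCP at [0.221, -0.585, 0.223] pointing down, gripper open.
Joint ranges: [-2.6, 2.6], [-0.5, 2.12], [-1.47, 1.34], [0.16, 2.42], [-1.27, 4.41], [0.06, 2.06], [-2.6, 2.6]. Speed limits (rad/s): [2.22, 2.22, 2.79, 2.79, 3.14, 3.14, 3.14].

## Interface

Orientations are given as a unit quaternion [x, y, z, w].
In Python, from bench import sensors, eyes, order gives the robot as it stands.
- The arm moves only by the tool arm_command, never from a script. Its argument "steps" is a list of rows, each an object with "rot": the turn, a rotation vector about the world's x, y, z in degrees, a list of three; "slide": the shift along the world's x, y, z in m, a list of three; "grip": the opening, from 0 (shut) to 1 (fully open). A call has exactly 8 rows; each row shifts and turns the commanded pose from where the row before left it; what a row does not reach is not made up. A row lasts 1/8 s, in which the tool goes at most 62.5 mm and 10.7 degrees, less where a joint would pass 70% of its speed; a pose out of reach is approached as far as the arm can. A call with a gripper value outside its range is refused whole. The fingers move at their own pace and stop on an object; "newtons" is the grip in N (left out, the last holds). Time passes only in rows, so rows that do not move let the fingers close, or fill a call up. It gives the time, the measured TCP pose, the force, the opening and the grip force at its end, in the units of the state.
- sensors.read_state(): the state, without advancing time (a new reading comes with each control period).
- eyes.camera(name): name is "scene" or "top"; returns a dict with "pixels" (480x640x3 uint8, red, green, blue), "intrinsics" (3x3 intrinsics, pixels), "pose" (4x4, takes a point from camera to world coordinates). Camera axes: x right, y down, z forward; pixel columns grow to the right and rows downward; lengths in m; the calibration is good to about 2 mm. A picture is of the moment at which its call begins. There is no depth.
- order.close_job(): hands the job in; it is judged then, once.
Trained networks look in a picture, given as the dict that the camera call returned (one of the last four; its "shot" number tells which), for a name from the list of things; names that differ only in an ending like _2 or _b are one class to them, and where a whole thing is asked for, a point or a joint stands for the part that bears it (a point fixed in the world has none). Each returns a list of dicts, best first, with "conf" (0 to 1); they miss things now and then, are a little off and sometimes report something else, mostly with a low value. They report only what shows in the picture. A call takes as long as a camera call. They do not tell look-alikes from the thing itself.
- eyes.look_for(name, picture): "bbox" ([left, top, right, bottom] in pixels, round what is visible of it).
The state is a dict: "time": time; "joint_positions": joint angles; "joint_vel": joint speeds; "joint_torque": joint torques, N m; "ee_pos": TCP position; "eef_rot": TCP orientation; "ft_force": force on the tool from outside, world axes, zero at the start; "torque": the same for the moment, N m; "width": finger opening in m; "grip_force": force on a finger pad.
Only numpy, scipy, OpenCV 4.12 (cv2) and the standard library are available. Lean on these libraries where they do the work, as an engineer would, in place of code of your own. Each camera call takes 0.05 s, during which the arm holds its last target. There are 200 camera calls.

## Task

Pack the small square die trays for dry transport. Lift the blue hatch of the white dry box off its seat and slide it sideways along its channels until the well is fully uncovered, put every die tray that lies on the bench flat into the well, then slide the hatch back and let it drop flush into its seat. After that screw the orange-levered bolt in clockwise, its lever still standing up, until it is snug, and then fold the lever down flat over the hatch; leave the note pad, tweezers and loupe where they are.

Things in the scene. Friction and masses are not known exactly. Their poses are not given: they have to be found in the camera images.
- dry_box: Low white and aluminium box fixed to the bench, 160 (its x) x 348 (its y) mm. Origin: on the bench under the well's centre, z up. Side walls with inner faces at x = +-68 mm and lips (underside z 52, top z 55 mm, reaching in to x = +-59 mm) form the channels, y -82 to +220, and hold the hatch's edges captive: it is slid while lifted 6 to 16 mm (10 is right).
- well_floor (a point): Centre of the well's floor, 4 mm above the bench; axes as the box's. The well is 116 (x) x 120 (y) mm. A seat ledge at box z 30 mm runs round it, in a recess 136 x 140 mm and 6 mm deep, for the hatch. Two trays fit side by side along y (centres at y = +-29 mm), and more lie flat on top of those (two layers at most).
- deck_mid (a point): Centre of the flat deck on the box's +y side, y +141 mm from the well's centre, z 36 mm: the open hatch lies here. The deck runs from y +70 to +212 mm; black rubber stops 14 mm high end the hatch's travel at box y -70 and +212 mm. Beyond -70 a block with top z 36 mm carries the bolt at x 0, y -97 mm.
- hatch: Loose blue plate 132 (x) x 136 (y) x 6 mm, 0.25 kg, with a black rib handle on its centre, 14 (x) x 60 (y) mm, from z 6 to z 32 mm. Origin: centre of its underside; axes as the box's. Closed: at box x = y = 0, underside at box z 30 mm, top flush with the deck, 2 mm play. Fully open: at box y about +140 mm, underside at z 36 mm on the deck (the well is clear beyond +128).
- axle (a joint): Turn of the lever bolt in rad: grows as it is screwed in, clockwise seen from above; it starts loose between 0.5 and 1.7; the hard stop, snug, is 4.712. It sinks 1.2 mm per rad. Friction torque about 0.06 N m.
- lever (a joint): Fold of the bolt's orange lever in rad: 0 standing straight up, 1.571 folded flat (stop). Stays where it is left (friction about 0.05 N m).
- axle_pivot (a point): Lever's hinge point on the bolt's axis, 12 mm above the underside of the steel collar (radius 15 mm); when snug it is 48 mm above the bench. Its own y axis is the lever's hinge axis, and the lever folds towards its own +x, which points along the box's +y (over the hatch) when snug.
- lever_tip (a point): Middle of the free end of the orange lever, 50 mm from the hinge. The lever is a flat tab 22 mm wide (along the hinge axis) and 10 mm thick (along its fold direction), with a 3 mm black pad on the folding side between 37 and 49 mm from the hinge. Standing up it can be pinched across its thickness to turn the bolt. Axes turn with the lever: z from the hinge to the tip.
- tray_black: Die tray: black open square tray, 50 x 50 x 8 mm, loose, about 40 g; origin at the centre of its underside, z up. May be absent.
- tray_blue: Die tray: blue tray with a clear lid and clip, 50 x 50 x 8 mm (54 over the clip), loose, about 40 g; origin at the centre of its underside. May be absent.
- tray_lidded: Die tray: black tray with a clear lid and clip, 50 x 50 x 8 mm (54 over the clip), loose, about 40 g; origin at the centre of its underside. May be absent.
- tray_white: Die tray: white open square tray, 50 x 50 x 10 mm, loose, about 40 g; origin at the centre of its underside. May be absent.
- note_pad: Bystander: small white note pad 60 x 105 x 12 mm lying in front of the box.
- tweezers: Bystander: black tweezers 18 x 118 x 10 mm, lying.
- loupe: Bystander: grey folding loupe 52 x 30 x 16 mm, lying.
Mind the look-alikes: they are no part of the job. What is shaped like the tray_lidded but pink or turquoise is not meant.

How it is judged:
By the outcome, as a careful person would: the job done as asked, in the order asked, and still so for the second after the job is handed in, with the robot touching nothing.
Of tray_black, tray_blue, tray_lidded, tray_white only 3 to 4 are there at a start; the rules pass over those that are not, and their reading is None.
At some moment in a run one of tray_black, tray_blue, tray_lidded, tray_white may be knocked a few centimetres aside while the robot is not near it.
It also fails if it takes over 208 s, if anything falls off the work surface, if the arm or the gripper's body presses on something with over 40 N, if the wrist force passes 120 N, or if a joint passes its speed limit or range.

## Working session

There is one attempt and no reset: what is moved stays moved. The work goes in short steps, Python scripts to look and compute and a tool call to move; the robot and the scene stay as the last step left them, time stands still between calls to the robot, and variables do not carry over. Pictures are saved under pics/ and viewed, at most 14 in all, crops included, and the job is handed in when it is done.

Besides the shell and the picture viewer there is one more tool, called after ">>>" as name([rows], argument=value, ...), one row to a line, values as JSON. arm_command: Moves the arm, as the interface text tells. Its arguments: {"type":"object","properties":{"steps":{"type":"array","items":{"type":"object","properties":{"rot":{"type":"array","items":{"type":"number"}},"slide":{"type":"array","items":{"type":"number"}},"grip":{"type":"number"}}}},"newtons":{"type":"number"}},"required":["steps"]}

```bash
ls; mkdir -p pics; cat > h.py <<'E'
import numpy as np, cv2
from bench import sensors, eyes, order
def snap(n,f=None):
    d=eyes.camera(n)
    if f: cv2.imwrite('pics/'+f,cv2.cvtColor(d['pixels'],cv2.COLOR_RGB2BGR))
    return d
def ray(d,u,v,z):
    K=np.array(d['intrinsics']);T=np.array(d['pose'])
    r=T[:3,:3]@np.linalg.solve(K,[u,v,1]);o=T[:3,3]
    return o+r*(z-o[2])/r[2]
def proj(d,p):
    K=np.array(d['intrinsics']);T=np.array(d['pose'])
    c=T[:3,:3].T@(np.array(p)-T[:3,3]);q=K@c;return q[:2]/q[2]
E
python3 - <<'E'
from h import *
s=sensors.read_state();print({k:np.round(v,3) for k,v in s.items()})
for c in ('top','scene'):
    d=snap(c,c+'0.png');print(c,np.round(d['pose'],3).tolist(),np.round(d['intrinsics'],1).tolist())
    for n in 'dry_box hatch lever_tip tray_black tray_blue tray_lidded tray_white note_pad tweezers loupe'.split():
        for r in eyes.look_for(n,d)[:3]:
            b=r['bbox'];print(n,np.round(b),round(r['conf'],2),np.round(ray(d,(b[0]+b[2])/2,(b[1]+b[3])/2,0.008)[:2],3))
E
```

```text
pics
{'time': np.float64(0.0), 'joint_positions': array([ 1.187,  0.333, -0.065,  1.461,  0.022,  1.35 , -0.088]), 'joint_vel': array([-0.001,  0.001,  0.002, -0.   , -0.001,  0.001, -0.002]), 'joint_torque': array([-0.0000e+00, -6.2326e+01,  2.4000e-02, -3.8989e+01, -6.1000e-02,
        4.0000e-02,  0.0000e+00]), 'ee_pos': array([ 0.22 , -0.584,  0.222]), 'eef_rot': array([ 0.984,  0.179, -0.   , -0.001]), 'ft_force': array([-0.276,  0.383, -0.625]), 'torque': array([-0.017,  0.031, -0.009]), 'grip_force': np.float64(0.0), 'width': np.float64(0.087)}
top [[-0.016, -0.988, 0.157, 0.335], [-1.0, 0.015, -0.009, -0.075], [0.007, -0.157, -0.988, 1.29], [0.0, 0.0, 0.0, 1.0]] [[480.2, 0.0, 322.1], [0.0, 480.2, 236.3], [0.0, 0.0, 1.0]]
dry_box [407. 242. 426. 267.] 0.71 [ 0.484 -0.341]
dry_box [230. 180. 366. 251.] 0.65 [ 0.597 -0.023]
hatch [290. 196. 346. 241.] 0.56 [ 0.588 -0.076]
lever_tip [354. 211. 359. 223.] 0.44 [ 0.59 -0.18]
tray_black [148. 261. 173. 286.] 0.62 [0.444 0.346]
tray_blue [194. 271. 216. 291.] 0.65 [0.423 0.226]
tray_lidded [445. 204. 467. 222.] 0.82 [ 0.598 -0.453]
t
[... 617 characters left out ...]
34. 272.] 0.9 [ 0.613 -0.093]
hatch [238. 229. 354. 305.] 0.54 [ 0.595 -0.028]
lever_tip [326. 229. 338. 242.] 0.67 [ 0.64  -0.223]
lever_tip [253. 330. 276. 352.] 0.62 [0.418 0.229]
tray_black [211. 350. 234. 370.] 0.57 [0.439 0.353]
tray_blue [252. 328. 278. 352.] 0.72 [0.42  0.226]
tray_lidded [389. 194. 404. 206.] 0.69 [ 0.638 -0.552]
tray_lidded [357. 222. 374. 235.] 0.55 [ 0.59  -0.339]
tray_white [378. 238. 397. 251.] 0.64 [ 0.481 -0.337]
note_pad [332. 279. 370. 306.] 0.91 [ 0.396 -0.084]
note_pad [287. 322. 297. 342.] 0.7 [0.393 0.151]
note_pad [283. 240. 332. 272.] 0.23 [ 0.609 -0.088]
tweezers [288. 322. 296. 344.] 0.5 [0.39  0.153]
loupe [343. 216. 356. 226.] 0.67 [ 0.659 -0.326]
```

```bash
python3 - <<'E'
from h import *
a=cv2.imread('pics/top0.png')[160:320,120:520]
cv2.imwrite('pics/c1.png',cv2.resize(a,None,fx=2,fy=2,interpolation=cv2.INTER_CUBIC))
b=cv2.imread('pics/top0.png')[170:265,225:375]
cv2.imwrite('pics/c2.png',cv2.resize(b,None,fx=5,fy=5,interpolation=cv2.INTER_CUBIC))
E
```

```text
(no output)
```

View pics/c1.png

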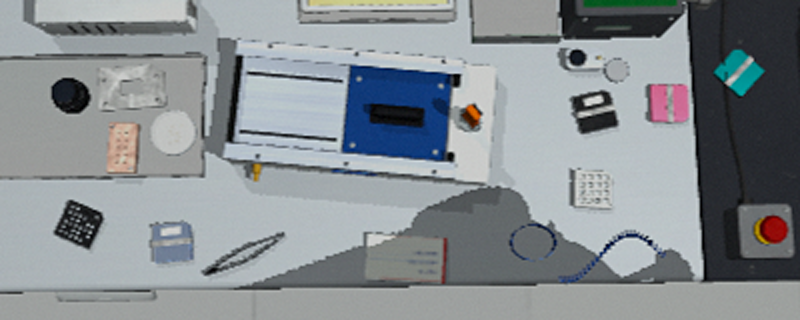

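View pics/c2.png

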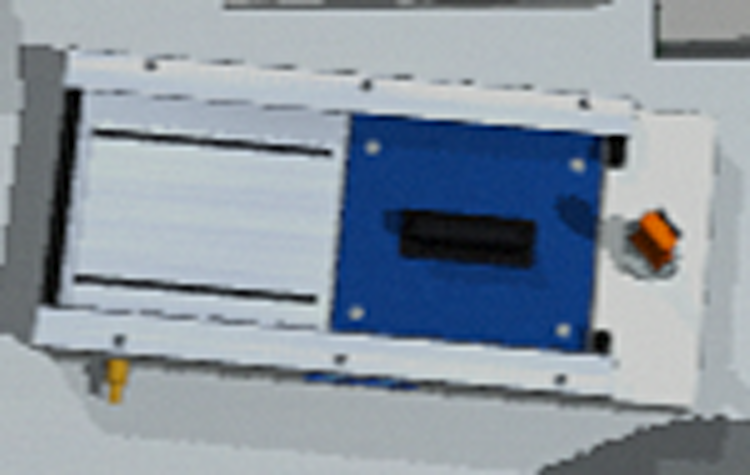

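Candidates seen: black tray (159,272), blue tray (206,281), black lidded tray (417,215) and white tray (416,254). The look-alikes are pink (454,211), turquoise (490,196) and a peach tile (181,233). All four trays are present. The hatch is at (320,226) and the lever at (356,217).

```bash
cat >> h.py <<'E'
def ortho(d,c,z,half,mm):
    """metric patch: right = world -y, up = world +x"""
    n=int(2*half/mm); q=[]
    for (i,j) in ((0,0),(n,0),(n,n),(0,n)):
        q.append(proj(d,[c[0]+(half-j*mm)/1e3,c[1]+(half-i*mm)/1e3,z]))
    M=cv2.getPerspectiveTransform(np.float32([[0,0],[n,0],[n,n],[0,n]]),np.float32(q))
    im=cv2.cvtColor(d['pixels'],cv2.COLOR_RGB2BGR)
    return cv2.warpPerspective(im,M,(n,n),flags=cv2.INTER_CUBIC|cv2.WARP_INVERSE_MAP)
E
python3 - <<'E'
from h import *
ds=[snap('top'),snap('scene')]
C=[(.444,.346,.008),(.422,.226,.008),(.592,-.345,.008),(.485,-.338,.01)]
rows=[np.hstack([ortho(d,c,c[2],50,.5) for c in C]) for d in ds]
cv2.imwrite('pics/trays.png',np.vstack(rows))
B=[ortho(d,(.595,-.075),.036,120,.6) for d in ds]
L=[ortho(d,(.58,-.17),.1,40,.2) for d in ds]
cv2.imwrite('pics/box.png',np.hstack([np.hstack(B)]))
cv2.imwrite('pics/lev.png',np.hstack(L))
E
```

```text
(no output)
```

View pics/trays.png

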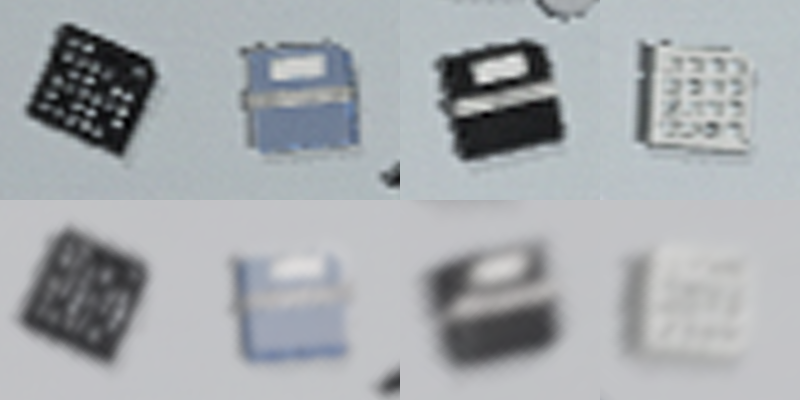

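View pics/box.png

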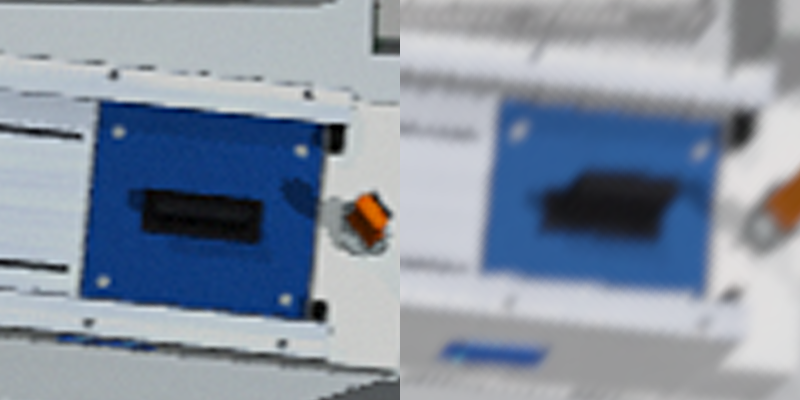

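View pics/lev.png

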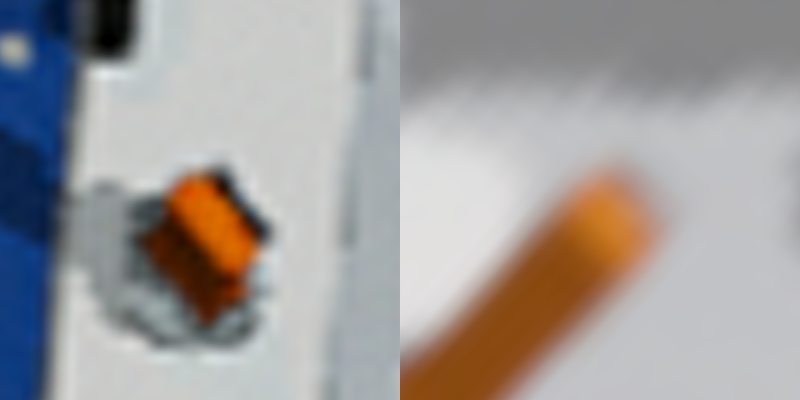

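The crops show all four trays flat. In the ortho patches (pixels) the centres are: black (93,90), yaw -25°; blue (107,97), yaw +3.5°; lidded (104,98), yaw +10°; white (102,97), yaw -2.5°. The hatch screws put the box at (0.586, -0.076), yaw -5.9°. The lever tip is at (0.577, -0.173), and its black pad side faces about -40°, so axle ≈ 0.6.

Next I go to the hatch rib.

>>> arm_command([
  {"slide": [0.0305,0.0424,0],"rot": [0,0,5.3],"grip": 0.4},
  {"slide": [0.0305,0.0424,0],"rot": [0,0,5.3],"grip": 0.4},
  {"slide": [0.0305,0.0424,0],"rot": [0,0,5.3],"grip": 0.4},
  {"slide": [0.0305,0.0424,0],"rot": [0,0,5.3],"grip": 0.4},
  {"slide": [0.0305,0.0424,0],"rot": [0,0,5.3],"grip": 0.4},
  {"slide": [0.0305,0.0424,0],"rot": [0,0,5.3],"grip": 0.4},
  {"slide": [0.0305,0.0424,0],"rot": [0,0,5.3],"grip": 0.4},
  {"slide": [0.0305,0.0424,0],"rot": [0,0,5.3],"grip": 0.4},
])

```text
time: 2.2
ee_pos: [0.4655, -0.2442, 0.2229]
eef_rot: [0.852, 0.524, 0.0, 0.0]
ft_force: [0.8, -1.0, 0.3]
width: 0.0351
grip_force: 0.0
```

>>> arm_command([
  {"slide": [0.0305,0.0424,0],"rot": [0,0,5.3],"grip": 0.4},
  {"slide": [0.0305,0.0424,0],"rot": [0,0,5.3],"grip": 0.4},
  {"slide": [0.0305,0.0424,0],"rot": [0,0,5.3],"grip": 0.4},
  {"slide": [0.0305,0.0424,0],"rot": [0,0,5.3],"grip": 0.4},
  {"slide": [0,0,-0.05],"grip": 0.4},
  {"slide": [0,0,-0.05],"grip": 0.4},
  {"slide": [0,0,0],"grip": 0.4},
  {"slide": [0,0,0],"grip": 0.4},
])

```text
schema error: expected keys rot, slide, grip
```

```bash
cat >> h.py <<'E'
def st():
    from scipy.spatial.transform import Rotation as R
    s=sensors.read_state();m=R.from_quat(s['eef_rot']).as_matrix()
    print('t',round(float(s['time']),2),'p',np.round(s['ee_pos'],4),'closing',round(np.degrees(np.arctan2(m[1,1],m[0,1]))%180,1),'tilt',np.round(m[:2,2],3),'F',np.round(s['ft_force'],1),'w',round(float(s['width']),4),'q',np.round(s['joint_positions'],2))
E
python3 -c "
from h import *
st()"
```

```text
t 2.2 p [ 0.4655 -0.2442  0.2229] closing 153.2 tilt [ 0.001 -0.001] F [ 0.8 -1.   0.3] w 0.0351 q [ 0.79  0.14 -0.43  1.7   0.06  1.31 -0.12]
```

>>> arm_command([
  {"slide": [0.03,0.042,0],"rot": [0,0,5.2],"grip": 0.4},
  {"slide": [0.03,0.042,0],"rot": [0,0,5.2],"grip": 0.4},
  {"slide": [0.03,0.042,0],"rot": [0,0,5.3],"grip": 0.4},
  {"slide": [0.03,0.042,0],"rot": [0,0,5.3],"grip": 0.4},
  {"slide": [0,0,-0.05],"rot": [0,0,0],"grip": 0.4},
  {"slide": [0,0,-0.05],"rot": [0,0,0],"grip": 0.4},
  {"slide": [0,0,0],"rot": [0,0,0],"grip": 0.4},
  {"slide": [0,0,0],"rot": [0,0,0],"grip": 0.4},
])

```text
time: 3.2
ee_pos: [0.5857, -0.0777, 0.1247]
eef_rot: [0.743, 0.67, 0.001, 0.001]
ft_force: [0.2, -0.2, 0.8]
width: 0.0348
grip_force: 0.0
```

```bash
python3 -c "
from h import *
st()"
```

```text
t 3.2 p [ 0.5857 -0.0777  0.1247] closing 174.1 tilt [ 0.002 -0.   ] F [ 0.2 -0.2  0.8] w 0.0348 q [ 0.52  0.39 -0.57  1.65  0.22  1.17 -0.21]
```

>>> arm_command([
  {"slide": [0,0,-0.03],"rot": [0,0,0],"grip": 0.4},
  {"slide": [0,0.0015,-0.03],"rot": [0,0,0],"grip": 0.4},
  {"slide": [0,0,-0.015],"rot": [0,0,0],"grip": 0.4},
  {"slide": [0,0,-0.008],"rot": [0,0,0],"grip": 0.4},
  {"slide": [0,0,0],"rot": [0,0,0],"grip": 0.1},
  {"slide": [0,0,0],"rot": [0,0,0],"grip": 0.1},
  {"slide": [0,0,0],"rot": [0,0,0],"grip": 0.1},
  {"slide": [0,0,0],"rot": [0,0,0],"grip": 0.1},
], newtons=30)

```text
time: 4.2
ee_pos: [0.5851, -0.0761, 0.0403]
eef_rot: [0.743, 0.67, 0.0, 0.0]
ft_force: [-2.1, -1.2, 5.9]
width: 0.0141
grip_force: 30.0
```

>>> arm_command([
  {"slide": [0,0,0],"rot": [0,0,0],"grip": 0},
  {"slide": [0,0,0],"rot": [0,0,0],"grip": 0},
  {"slide": [0,0,0.003],"rot": [0,0,0],"grip": 0},
  {"slide": [0,0,0.003],"rot": [0,0,0],"grip": 0},
  {"slide": [0,0,0.003],"rot": [0,0,0],"grip": 0},
  {"slide": [0,0,0.002],"rot": [0,0,0],"grip": 0},
  {"slide": [0,0,0],"rot": [0,0,0],"grip": 0},
  {"slide": [0,0,0],"rot": [0,0,0],"grip": 0},
], newtons=30)

```text
time: 5.2
ee_pos: [0.5846, -0.0761, 0.0505]
eef_rot: [0.743, 0.67, -0.0, -0.0]
ft_force: [0.4, 0.2, -2.1]
width: 0.014
grip_force: 30.0
```

```bash
python3 -c "
from h import *
st()"
```

```text
t 5.2 p [ 0.5846 -0.0761  0.0505] closing 174.1 tilt [-0.  0.] F [ 0.4  0.2 -2.1] w 0.014 q [ 0.49  0.47 -0.55  1.72  0.28  1.03 -0.25]
```

>>> arm_command([
  {"slide": [0.002,0.0195,0],"rot": [0,0,0],"grip": 0},
  {"slide": [0.002,0.0195,0],"rot": [0,0,0],"grip": 0},
  {"slide": [0.002,0.0195,0],"rot": [0,0,0],"grip": 0},
  {"slide": [0.002,0.0195,0],"rot": [0,0,0],"grip": 0},
  {"slide": [0.002,0.0195,0],"rot": [0,0,0],"grip": 0},
  {"slide": [0.002,0.0195,0],"rot": [0,0,0],"grip": 0},
  {"slide": [0.002,0.0195,0],"rot": [0,0,0],"grip": 0},
  {"slide": [0,0,0],"rot": [0,0,0],"grip": 0},
])

```text
time: 6.2
ee_pos: [0.5986, 0.063, 0.0507]
eef_rot: [0.742, 0.671, 0.0, -0.0]
ft_force: [-0.1, 0.2, -2.3]
width: 0.0137
grip_force: 30.0
```

```bash
python3 -c "
from h import *
st()"
```

```text
t 6.2 p [0.5986 0.063  0.0507] closing 174.2 tilt [0.    0.001] F [-0.1  0.2 -2.3] w 0.0137 q [ 0.28  0.5  -0.58  1.68  0.31  1.05 -0.5 ]
```

>>> arm_command([
  {"slide": [0,0,-0.002],"rot": [0,0,0],"grip": 0},
  {"slide": [0,0,-0.0025],"rot": [0,0,0],"grip": 0},
  {"slide": [0,0,0],"rot": [0,0,0],"grip": 0},
  {"slide": [0,0,0],"rot": [0,0,0],"grip": 0.35},
  {"slide": [0,0,0],"rot": [0,0,0],"grip": 0.35},
  {"slide": [0,0,0.04],"rot": [0,0,0],"grip": 0.35},
  {"slide": [0,0,0.05],"rot": [0,0,0],"grip": 0.35},
  {"slide": [-0.02,0.02,0.03],"rot": [0,0,0],"grip": 0.5},
])

```text
time: 7.2
ee_pos: [0.5801, 0.0792, 0.1684]
eef_rot: [0.744, 0.668, 0.001, 0.001]
ft_force: [-0.4, 0.6, -0.2]
width: 0.0346
grip_force: 0.0
```

>>> arm_command([
  {"slide": [-0.039,0.036,0],"rot": [0,0,2.3],"grip": 0.85},
  {"slide": [-0.039,0.036,0],"rot": [0,0,2.3],"grip": 0.85},
  {"slide": [-0.039,0.036,0],"rot": [0,0,2.3],"grip": 0.85},
  {"slide": [-0.039,0.035,0],"rot": [0,0,2.4],"grip": 0.85},
  {"slide": [0,0,-0.05],"rot": [0,0,0],"grip": 0.85},
  {"slide": [0,0,-0.02],"rot": [0,0,0],"grip": 0.85},
  {"slide": [0,0,0],"rot": [0,0,0],"grip": 0.85},
  {"slide": [0,0,0],"rot": [0,0,0],"grip": 0.85},
])

```text
time: 8.2
ee_pos: [0.4233, 0.2238, 0.0971]
eef_rot: [0.686, 0.728, 0.001, 0.0]
ft_force: [-0.5, -0.1, 0.3]
width: 0.0736
grip_force: 0.0
```

```bash
cat >> h.py <<'E'
def trays():
    for c in ('top','scene'):
        d=snap(c)
        for n in 'tray_black tray_blue tray_lidded tray_white hatch'.split():
            for r in eyes.look_for(n,d)[:3]:
                b=r['bbox'];print(c,n,round(r['conf'],2),np.round(ray(d,(b[0]+b[2])/2,(b[1]+b[3])/2,0.006)[:2],3))
E
python3 -c "
from h import *
st();trays();snap('scene','s1.png')"
```

```text
t 8.2 p [0.4233 0.2238 0.0971] closing 3.4 tilt [0.001 0.001] F [-0.5 -0.1  0.3] w 0.0736 q [ 0.16  0.21 -0.8   1.95  0.17  1.05 -0.66]
top tray_blue 0.62 [0.422 0.216]
top tray_blue 0.35 [ 0.593 -0.351]
top tray_lidded 0.8 [ 0.593 -0.349]
top tray_lidded 0.62 [ 0.603 -0.455]
top tray_lidded 0.59 [ 0.643 -0.548]
top tray_white 0.62 [ 0.486 -0.338]
top tray_white 0.32 [ 0.59  -0.029]
top hatch 0.73 [0.602 0.064]
scene tray_black 0.89 [0.434 0.349]
scene tray_black 0.59 [ 0.604 -0.046]
scene tray_blue 0.68 [0.422 0.224]
scene tray_blue 0.53 [ 0.618 -0.006]
scene tray_lidded 0.69 [ 0.603 -0.443]
scene tray_lidded 0.44 [ 0.587 -0.347]
scene tray_white 0.43 [ 0.489 -0.33 ]
```

View pics/s1.png

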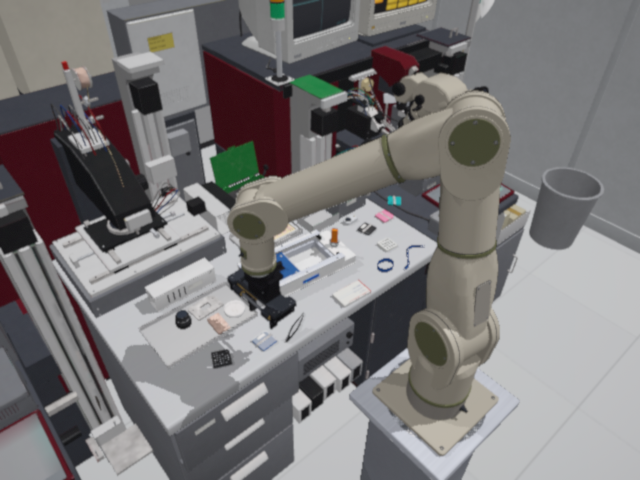

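The picture shows the hatch open and the well clear. The blue tray is at (263,340) below the gripper, and the black tray is at (220,358).

>>> arm_command([
  {"slide": [-0.001,0.001,-0.04],"rot": [0,0,0],"grip": 0.85},
  {"slide": [0,0,-0.03],"rot": [0,0,0],"grip": 0.85},
  {"slide": [0,0,-0.015],"rot": [0,0,0],"grip": 0.85},
  {"slide": [0,0,-0.008],"rot": [0,0,0],"grip": 0.85},
  {"slide": [0,0,0],"rot": [0,0,0],"grip": 0.5},
  {"slide": [0,0,0],"rot": [0,0,0],"grip": 0.5},
  {"slide": [0,0,0],"rot": [0,0,0],"grip": 0.5},
  {"slide": [0,0,0],"rot": [0,0,0],"grip": 0.5},
], newtons=15)

```text
time: 9.85
ee_pos: [0.4222, 0.2246, 0.0037]
eef_rot: [0.686, 0.728, 0.0, 0.0]
ft_force: [-1.2, -0.8, 5.2]
width: 0.0505
grip_force: 15.0
```

>>> arm_command([
  {"slide": [0,0,0],"rot": [0,0,0],"grip": 0.5},
  {"slide": [0,0,0.01],"rot": [0,0,0],"grip": 0.5},
  {"slide": [0,0,0.03],"rot": [0,0,0],"grip": 0.5},
  {"slide": [0,0,0.03],"rot": [0,0,0],"grip": 0.5},
  {"slide": [0,0,0.03],"rot": [0,0,0],"grip": 0.5},
  {"slide": [0,0,0.03],"rot": [0,0,0],"grip": 0.5},
  {"slide": [0,0,0],"rot": [0,0,0],"grip": 0.5},
  {"slide": [0,0,0],"rot": [0,0,0],"grip": 0.5},
])

```text
time: 10.85
ee_pos: [0.4213, 0.2242, 0.1327]
eef_rot: [0.686, 0.728, -0.0, 0.0]
ft_force: [-0.9, -0.4, -0.9]
width: 0.0504
grip_force: 15.0
```

```bash
python3 -c "
from h import *
st()
d=snap('top');s=snap('scene')
cv2.imwrite('pics/g1.png',np.hstack([cv2.resize(cv2.cvtColor(d['pixels'],4)[215:335,120:270],None,fx=2.6,fy=2.6),cv2.resize(cv2.cvtColor(s['pixels'],4)[250:370,200:350],None,fx=2.6,fy=2.6)]))"
```

```text
t 10.85 p [0.4213 0.2242 0.1327] closing 3.4 tilt [-0. -0.] F [-0.9 -0.4 -0.9] w 0.0504 q [ 0.18  0.16 -0.82  1.92  0.13  1.12 -0.62]
```

View pics/g1.png

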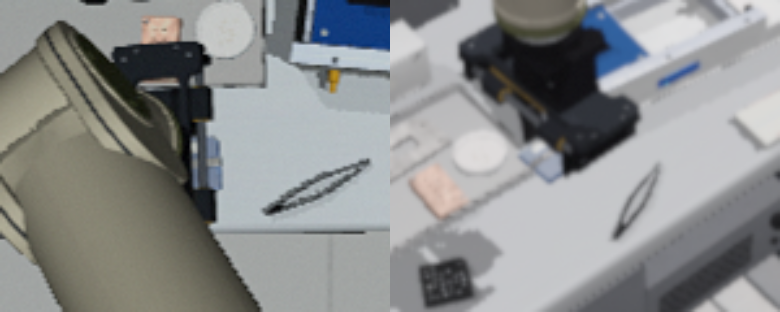

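>>> arm_command([
  {"slide": [0.024,-0.039,0],"rot": [0,0,-1.3],"grip": 0.5},
  {"slide": [0.024,-0.039,0],"rot": [0,0,-1.3],"grip": 0.5},
  {"slide": [0.024,-0.039,0],"rot": [0,0,-1.3],"grip": 0.5},
  {"slide": [0.024,-0.039,0],"rot": [0,0,-1.3],"grip": 0.5},
  {"slide": [0.024,-0.039,0],"rot": [0,0,-1.3],"grip": 0.5},
  {"slide": [0.024,-0.039,0],"rot": [0,0,-1.3],"grip": 0.5},
  {"slide": [0.024,-0.038,0],"rot": [0,0,-1.4],"grip": 0.5},
  {"slide": [0,0,-0.03],"rot": [0,0,0],"grip": 0.5},
])

```text
time: 11.95
ee_pos: [0.5917, -0.0517, 0.103]
eef_rot: [0.744, 0.668, 0.0, 0.001]
ft_force: [0.3, 0.5, -1.0]
width: 0.0505
grip_force: 15.0
```

>>> arm_command([
  {"slide": [0,0,-0.02],"rot": [0,0,0],"grip": 0.5},
  {"slide": [0,0,0],"rot": [0,0,0],"grip": 0.5},
  {"slide": [0,0,0],"rot": [0,0,0],"grip": 0.5},
  {"slide": [0,0,0],"rot": [0,0,0],"grip": 0.5},
  {"slide": [0,0,0],"rot": [0,0,0],"grip": 0.5},
  {"slide": [0,0,0],"rot": [0,0,0],"grip": 0.5},
  {"slide": [0,0,0],"rot": [0,0,0],"grip": 0.5},
  {"slide": [0,0,0],"rot": [0,0,0],"grip": 0.5},
])

```text
time: 12.95
ee_pos: [0.5897, -0.0476, 0.0831]
eef_rot: [0.742, 0.67, 0.0, 0.0]
ft_force: [0.1, 0.4, -0.8]
width: 0.0504
grip_force: 15.0
```

```bash
python3 -c "
from h import *
st()"
```

```text
t 12.95 p [ 0.5897 -0.0476  0.0831] closing 174.2 tilt [0. 0.] F [ 0.1  0.4 -0.8] w 0.0504 q [ 0.45  0.43 -0.55  1.69  0.25  1.09 -0.28]
```

>>> arm_command([
  {"slide": [-0.001,0,-0.03],"rot": [0,0,0],"grip": 0.5},
  {"slide": [0,0,-0.02],"rot": [0,0,0],"grip": 0.5},
  {"slide": [0,0,-0.015],"rot": [0,0,0],"grip": 0.5},
  {"slide": [0,0,-0.009],"rot": [0,0,0],"grip": 0.5},
  {"slide": [0,0,0],"rot": [0,0,0],"grip": 0.5},
  {"slide": [0,0,0],"rot": [0,0,0],"grip": 0.72},
  {"slide": [0,0,0],"rot": [0,0,0],"grip": 0.72},
  {"slide": [0,0,0],"rot": [0,0,0],"grip": 0.72},
])

```text
time: 13.95
ee_pos: [0.5889, -0.0476, 0.0095]
eef_rot: [0.742, 0.67, 0.0, 0.0]
ft_force: [-0.2, 0.7, 0.3]
width: 0.0619
grip_force: 0.0
```

>>> arm_command([
  {"slide": [0,0,0.02],"rot": [0,0,0],"grip": 0.72},
  {"slide": [0,0,0.04],"rot": [0,0,0],"grip": 0.72},
  {"slide": [0,0,0.05],"rot": [0,0,0],"grip": 0.72},
  {"slide": [0,0,0.03],"rot": [0,0,0],"grip": 0.8},
  {"slide": [-0.02,0.05,0],"rot": [0,0,-2],"grip": 0.85},
  {"slide": [-0.02,0.05,0],"rot": [0,0,-2],"grip": 0.85},
  {"slide": [-0.02,0.05,0],"rot": [0,0,-3],"grip": 0.85},
  {"slide": [-0.02,0.05,0],"rot": [0,0,-3],"grip": 0.85},
])

```text
time: 14.95
ee_pos: [0.5081, 0.1541, 0.1508]
eef_rot: [0.798, 0.602, 0.001, 0.001]
ft_force: [0.7, -0.3, 0.4]
width: 0.074
grip_force: 0.0
```

```bash
python3 -c "
from h import *
st();trays()"
```

```text
t 14.95 p [0.5081 0.1541 0.1508] closing 164.1 tilt [ 0.002 -0.   ] F [ 0.7 -0.3  0.4] w 0.074 q [ 0.22  0.25 -0.68  1.78  0.17  1.18 -0.79]
top tray_black 0.92 [0.45  0.349]
top tray_blue 0.8 [ 0.59 -0.05]
top tray_lidded 0.87 [ 0.603 -0.456]
top tray_lidded 0.68 [ 0.59  -0.346]
top tray_lidded 0.66 [ 0.642 -0.55 ]
top tray_white 0.71 [ 0.484 -0.334]
top hatch 0.83 [0.605 0.066]
scene tray_black 0.78 [0.437 0.349]
scene tray_blue 0.56 [ 0.593 -0.056]
scene tray_lidded 0.74 [ 0.584 -0.332]
scene tray_lidded 0.54 [ 0.593 -0.44 ]
scene tray_white 0.59 [ 0.487 -0.346]
scene tray_white 0.55 [ 0.403 -0.088]
scene tray_white 0.28 [ 0.591 -0.343]
scene hatch 0.92 [0.617 0.054]
scene hatch 0.23 [0.379 0.173]
```

>>> arm_command([
  {"slide": [-0.006,0.0196,0],"rot": [0,0,-9.9],"grip": 0.85},
  {"slide": [-0.006,0.0196,0],"rot": [0,0,-9.9],"grip": 0.85},
  {"slide": [-0.006,0.0196,0],"rot": [0,0,-9.9],"grip": 0.85},
  {"slide": [-0.006,0.0196,0],"rot": [0,0,-9.9],"grip": 0.85},
  {"slide": [-0.006,0.0196,0],"rot": [0,0,-9.9],"grip": 0.85},
  {"slide": [-0.006,0.0196,0],"rot": [0,0,-9.9],"grip": 0.85},
  {"slide": [-0.006,0.0196,0],"rot": [0,0,-9.9],"grip": 0.85},
  {"slide": [-0.006,0.0196,0],"rot": [0,0,-9.9],"grip": 0.85},
])

```text
time: 16.55
ee_pos: [0.4606, 0.3096, 0.149]
eef_rot: [0.999, -0.047, -0.0, 0.0]
ft_force: [0.8, -0.7, 0.8]
width: 0.0742
grip_force: 0.0
```

>>> arm_command([
  {"slide": [-0.006,0.0196,0],"rot": [0,0,-9.9],"grip": 0.85},
  {"slide": [-0.006,0.0196,0],"rot": [0,0,-9.9],"grip": 0.85},
  {"slide": [0,0,-0.04],"rot": [0,0,0],"grip": 0.85},
  {"slide": [0,0,-0.04],"rot": [0,0,0],"grip": 0.85},
  {"slide": [0,0,0],"rot": [0,0,0],"grip": 0.85},
  {"slide": [0,0,0],"rot": [0,0,0],"grip": 0.85},
  {"slide": [0,0,0],"rot": [0,0,0],"grip": 0.85},
  {"slide": [0,0,0],"rot": [0,0,0],"grip": 0.85},
])

```text
time: 17.55
ee_pos: [0.4537, 0.3263, 0.0619]
eef_rot: [0.992, -0.128, -0.005, 0.007]
ft_force: [-0.0, 0.0, -0.2]
width: 0.0738
grip_force: 0.0
```

```bash
python3 -c "
from h import *
st()"
```

```text
t 17.55 p [0.4537 0.3263 0.0619] closing 75.3 tilt [-0.012 -0.012] F [-0.   0.  -0.2] w 0.0738 q [-0.58  0.35 -0.14  1.79  0.06  1.02 -2.58]
```

>>> arm_command([
  {"slide": [0,0,0.03],"rot": [0,0,10],"grip": 0.85},
  {"slide": [0,0,0],"rot": [0,0,10],"grip": 0.85},
  {"slide": [0,0,0],"rot": [0,0,10],"grip": 0.85},
  {"slide": [0,0,0],"rot": [0,0,10],"grip": 0.85},
  {"slide": [0,0,0],"rot": [0,0,10],"grip": 0.85},
  {"slide": [0,0,0],"rot": [0,0,10],"grip": 0.85},
  {"slide": [0,0,0],"rot": [0,0,10],"grip": 0.85},
  {"slide": [0,0,0],"rot": [0,0,10],"grip": 0.85},
])

```text
time: 18.55
ee_pos: [0.4533, 0.326, 0.0913]
eef_rot: [0.841, 0.542, 0.001, 0.009]
ft_force: [0.7, -0.2, 0.3]
width: 0.0742
grip_force: 0.0
```

>>> arm_command([
  {"slide": [-0.001,0.003,0],"rot": [0,0,10],"grip": 0.85},
  {"slide": [-0.001,0.003,0],"rot": [0,0,10],"grip": 0.85},
  {"slide": [-0.001,0.003,0],"rot": [0,0,10],"grip": 0.85},
  {"slide": [-0.001,0.003,0],"rot": [0,0,10],"grip": 0.85},
  {"slide": [-0.001,0.003,0],"rot": [0,0,10],"grip": 0.85},
  {"slide": [-0.001,0.003,0],"rot": [0,0,10],"grip": 0.85},
  {"slide": [0,0.003,0],"rot": [0,0,10],"grip": 0.85},
  {"slide": [0,0.003,0],"rot": [0,0,10],"grip": 0.85},
])

```text
time: 19.55
ee_pos: [0.4474, 0.3501, 0.0913]
eef_rot: [0.296, 0.955, 0.006, 0.008]
ft_force: [-0.7, 0.6, 0.2]
width: 0.0743
grip_force: 0.0
```

>>> arm_command([
  {"slide": [0,0,0],"rot": [0,0,10],"grip": 0.85},
  {"slide": [0,0,0],"rot": [0,0,0],"grip": 0.85},
  {"slide": [0,0,0],"rot": [0,0,0],"grip": 0.85},
  {"slide": [0,0,0],"rot": [0,0,0],"grip": 0.85},
  {"slide": [0,0,0],"rot": [0,0,0],"grip": 0.85},
  {"slide": [0,0,0],"rot": [0,0,0],"grip": 0.85},
  {"slide": [0,0,0],"rot": [0,0,0],"grip": 0.85},
  {"slide": [0,0,0],"rot": [0,0,0],"grip": 0.85},
])

```text
time: 20.55
ee_pos: [0.447, 0.35, 0.0907]
eef_rot: [0.214, 0.977, 0.007, 0.007]
ft_force: [0.3, -0.0, 0.1]
width: 0.0738
grip_force: 0.0
```

```bash
python3 -c "
from h import *
st()"
```

```text
t 20.55 p [0.447  0.35   0.0907] closing 65.3 tilt [0.016 0.01 ] F [ 0.3 -0.   0.1] w 0.0738 q [-0.24  0.37 -0.6   1.76  0.24  1.07  0.22]
```

>>> arm_command([
  {"slide": [0,0,-0.03],"rot": [-0.57,0.92,0],"grip": 0.85},
  {"slide": [0.001,0,-0.03],"rot": [0,0,0],"grip": 0.85},
  {"slide": [0,0,-0.017],"rot": [0,0,0],"grip": 0.85},
  {"slide": [0,0,-0.009],"rot": [0,0,0],"grip": 0.85},
  {"slide": [0,0,0],"rot": [0,0,0],"grip": 0.5},
  {"slide": [0,0,0],"rot": [0,0,0],"grip": 0.5},
  {"slide": [0,0,0],"rot": [0,0,0],"grip": 0.5},
  {"slide": [0,0,0],"rot": [0,0,0],"grip": 0.5},
])

```text
time: 21.55
ee_pos: [0.4484, 0.3503, 0.0054]
eef_rot: [0.214, 0.977, 0.001, 0.0]
ft_force: [-0.5, -1.1, 4.1]
width: 0.0503
grip_force: 15.0
```

>>> arm_command([
  {"slide": [0,0,0],"rot": [0,0,0],"grip": 0.5},
  {"slide": [0,0,0.01],"rot": [0,0,0],"grip": 0.5},
  {"slide": [0,0,0.03],"rot": [0,0,0],"grip": 0.5},
  {"slide": [0,0,0.04],"rot": [0,0,0],"grip": 0.5},
  {"slide": [0,0,0.04],"rot": [0,0,0],"grip": 0.5},
  {"slide": [0,0,0.02],"rot": [0,0,0],"grip": 0.5},
  {"slide": [0,0,0],"rot": [0,0,0],"grip": 0.5},
  {"slide": [0,0,0],"rot": [0,0,0],"grip": 0.5},
])

```text
time: 22.55
ee_pos: [0.4475, 0.3493, 0.1432]
eef_rot: [0.214, 0.977, -0.001, -0.001]
ft_force: [-0.2, -0.6, -0.5]
width: 0.05
grip_force: 15.0
```

```bash
python3 -c "
from h import *
st()"
```

```text
t 22.55 p [0.4475 0.3493 0.1432] closing 65.3 tilt [-0.002 -0.001] F [-0.2 -0.6 -0.5] w 0.05 q [-0.23  0.33 -0.61  1.69  0.2   1.19  0.25]
```

>>> arm_command([
  {"slide": [0.0135,-0.0454,0],"rot": [0,0,-7.1],"grip": 0.5},
  {"slide": [0.0135,-0.0454,0],"rot": [0,0,-7.1],"grip": 0.5},
  {"slide": [0.0135,-0.0454,0],"rot": [0,0,-7.1],"grip": 0.5},
  {"slide": [0.0135,-0.0454,0],"rot": [0,0,-7.1],"grip": 0.5},
  {"slide": [0.0135,-0.0454,0],"rot": [0,0,-7.1],"grip": 0.5},
  {"slide": [0.0135,-0.0454,0],"rot": [0,0,-7.1],"grip": 0.5},
  {"slide": [0.0135,-0.0454,0],"rot": [0,0,-7.1],"grip": 0.5},
  {"slide": [0.0135,-0.0454,0],"rot": [0,0,-7.1],"grip": 0.5},
])

```text
time: 23.55
ee_pos: [0.5554, -0.0148, 0.143]
eef_rot: [0.654, 0.756, -0.001, -0.001]
ft_force: [-0.2, 0.7, -0.3]
width: 0.0506
grip_force: 15.0
```

>>> arm_command([
  {"slide": [0.0135,-0.0454,0],"rot": [0,0,-7.1],"grip": 0.5},
  {"slide": [0.0135,-0.0454,0],"rot": [0,0,-7.1],"grip": 0.5},
  {"slide": [0,0,-0.03],"rot": [0,0,0],"grip": 0.5},
  {"slide": [0,0,-0.03],"rot": [0,0,0],"grip": 0.5},
  {"slide": [0,0,0],"rot": [0,0,0],"grip": 0.5},
  {"slide": [0,0,0],"rot": [0,0,0],"grip": 0.5},
  {"slide": [0,0,0],"rot": [0,0,0],"grip": 0.5},
  {"slide": [0,0,0],"rot": [0,0,0],"grip": 0.5},
])

```text
time: 24.55
ee_pos: [0.5835, -0.104, 0.0856]
eef_rot: [0.741, 0.671, 0.001, 0.001]
ft_force: [1.2, 0.0, -1.0]
width: 0.0505
grip_force: 15.0
```

```bash
python3 -c "
from h import *
st()"
```

```text
t 24.55 p [ 0.5835 -0.104   0.0856] closing 174.3 tilt [0.002 0.   ] F [ 1.2  0.  -1. ] w 0.0505 q [ 0.25  0.38 -0.19  1.7   0.08  1.07 -0.06]
```

>>> arm_command([
  {"slide": [-0.0005,-0.001,-0.03],"rot": [0,0,0],"grip": 0.5},
  {"slide": [0,0,-0.022],"rot": [0,0,0],"grip": 0.5},
  {"slide": [0,0,-0.014],"rot": [0,0,0],"grip": 0.5},
  {"slide": [0,0,-0.009],"rot": [0,0,0],"grip": 0.5},
  {"slide": [0,0,0],"rot": [0,0,0],"grip": 0.5},
  {"slide": [0,0,0],"rot": [0,0,0],"grip": 0.72},
  {"slide": [0,0,0],"rot": [0,0,0],"grip": 0.72},
  {"slide": [0,0,0],"rot": [0,0,0],"grip": 0.72},
])

```text
time: 25.55
ee_pos: [0.5827, -0.1051, 0.01]
eef_rot: [0.742, 0.671, 0.0, 0.0]
ft_force: [-0.8, 0.2, -0.3]
width: 0.062
grip_force: 0.0
```

>>> arm_command([
  {"slide": [0,0,0.02],"rot": [0,0,0],"grip": 0.72},
  {"slide": [0,0,0.04],"rot": [0,0,0],"grip": 0.72},
  {"slide": [0,0,0.05],"rot": [0,0,0],"grip": 0.72},
  {"slide": [0,0,0.06],"rot": [0,0,0],"grip": 0.8},
  {"slide": [0,-0.05,0],"rot": [0,0,4],"grip": 0.85},
  {"slide": [0,-0.05,0],"rot": [0,0,4],"grip": 0.85},
  {"slide": [0,-0.05,0],"rot": [0,0,4],"grip": 0.85},
  {"slide": [0,-0.05,0],"rot": [0,0,4],"grip": 0.85},
])

```text
time: 26.55
ee_pos: [0.5825, -0.3065, 0.1816]
eef_rot: [0.64, 0.768, 0.0, 0.001]
ft_force: [0.1, -0.6, -0.0]
width: 0.0739
grip_force: 0.0
```

```bash
python3 -c "
from h import *
st();trays()
d=snap('top')
cv2.imwrite('pics/w1.png',np.hstack([ortho(d,(.586,-.076),.02,80,.4),ortho(d,(.55,-.35),.008,100,.5)]))"
```

```text
t 26.55 p [ 0.5825 -0.3065  0.1816] closing 10.4 tilt [ 0.002 -0.   ] F [ 0.1 -0.6 -0. ] w 0.0739 q [ 0.51  0.43 -0.12  1.42  0.05  1.3   0.56]
top tray_black 0.22 [ 0.392 -0.086]
top tray_lidded 0.78 [ 0.645 -0.559]
top hatch 0.56 [0.605 0.064]
scene tray_black 0.66 [ 0.57  -0.105]
scene tray_blue 0.72 [ 0.594 -0.053]
scene tray_lidded 0.71 [ 0.596 -0.438]
scene tray_lidded 0.48 [ 0.585 -0.338]
scene tray_lidded 0.41 [ 0.641 -0.556]
scene tray_white 0.57 [ 0.668 -0.337]
scene tray_white 0.43 [ 0.491 -0.346]
scene hatch 0.61 [0.632 0.04 ]
scene hatch 0.54 [ 0.591 -0.026]
```

View pics/w1.png

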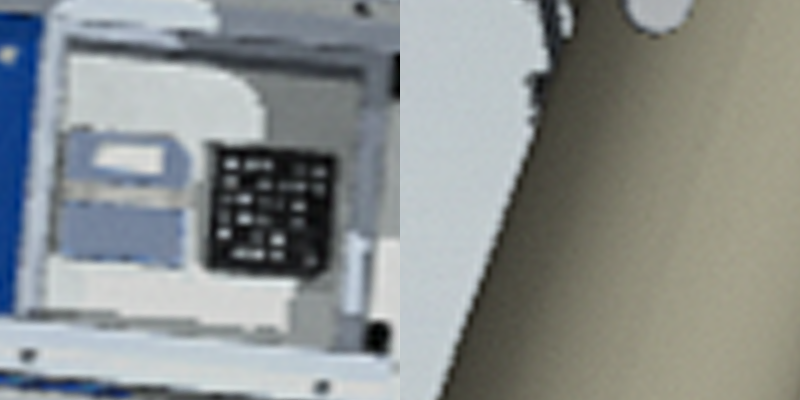

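>>> arm_command([
  {"slide": [0.0095,-0.0395,0],"rot": [0,0,0],"grip": 0.85},
  {"slide": [0,0,-0.05],"rot": [0,0,0],"grip": 0.85},
  {"slide": [0,0,-0.05],"rot": [0,0,0],"grip": 0.85},
  {"slide": [0,0,-0.03],"rot": [0,0,0],"grip": 0.85},
  {"slide": [0,0,0],"rot": [0,0,0],"grip": 0.85},
  {"slide": [0,0,0],"rot": [0,0,0],"grip": 0.85},
  {"slide": [0,0,0],"rot": [0,0,0],"grip": 0.85},
  {"slide": [0,0,0],"rot": [0,0,0],"grip": 0.85},
])

```text
time: 28.2
ee_pos: [0.5926, -0.3448, 0.051]
eef_rot: [0.641, 0.768, 0.0, 0.001]
ft_force: [-0.3, -0.4, 1.5]
width: 0.0738
grip_force: 0.0
```

```bash
python3 -c "
from h import *
st()
s=snap('scene');cv2.imwrite('pics/g3.png',cv2.resize(cv2.cvtColor(s['pixels'],4)[170:270,320:440],None,fx=5,fy=5))"
```

```text
t 28.2 p [ 0.5926 -0.3448  0.051 ] closing 10.3 tilt [ 0.002 -0.001] F [-0.3 -0.4  1.5] w 0.0738 q [ 0.54  0.59 -0.11  1.46  0.07  1.09  0.6 ]
```

View pics/g3.png

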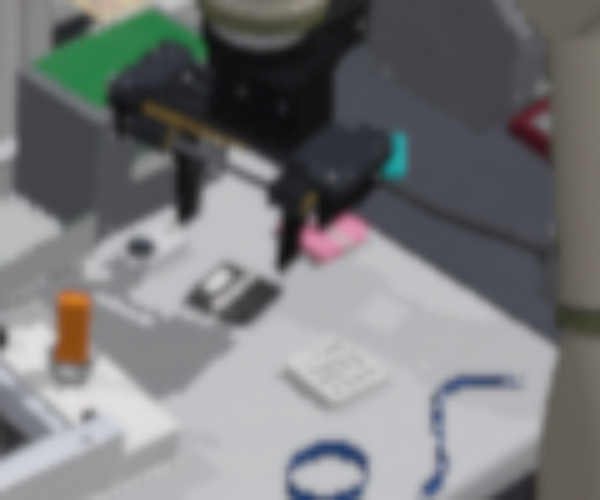

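The lidded black tray (230,293) lies under the fingers and the loupe (145,245) is close to the far finger, so I narrow the opening.

>>> arm_command([
  {"slide": [-0.0005,-0.001,0],"rot": [0,0,0],"grip": 0.67},
  {"slide": [0,0,0],"rot": [0,0,0],"grip": 0.67},
  {"slide": [0,0,-0.025],"rot": [0,0,0],"grip": 0.67},
  {"slide": [0,0,-0.013],"rot": [0,0,0],"grip": 0.67},
  {"slide": [0,0,-0.0085],"rot": [0,0,0],"grip": 0.67},
  {"slide": [0,0,0],"rot": [0,0,0],"grip": 0.5},
  {"slide": [0,0,0],"rot": [0,0,0],"grip": 0.5},
  {"slide": [0,0,0],"rot": [0,0,0],"grip": 0.5},
])

```text
time: 29.25
ee_pos: [0.5919, -0.3457, 0.0039]
eef_rot: [0.641, 0.768, 0.0, 0.0]
ft_force: [-0.3, -0.2, -0.4]
width: 0.0505
grip_force: 14.9
```

>>> arm_command([
  {"slide": [0,0,0],"rot": [0,0,0],"grip": 0.5},
  {"slide": [0,0,0],"rot": [0,0,0],"grip": 0.5},
  {"slide": [0,0,0.01],"rot": [0,0,0],"grip": 0.5},
  {"slide": [0,0,0.03],"rot": [0,0,0],"grip": 0.5},
  {"slide": [0,0,0.05],"rot": [0,0,0],"grip": 0.5},
  {"slide": [0,0,0.05],"rot": [0,0,0],"grip": 0.5},
  {"slide": [0,0,0.04],"rot": [0,0,0],"grip": 0.5},
  {"slide": [0,0,0],"rot": [0,0,0],"grip": 0.5},
])

```text
time: 30.25
ee_pos: [0.5933, -0.3464, 0.1884]
eef_rot: [0.641, 0.768, 0.001, 0.004]
ft_force: [-0.3, -0.1, 0.0]
width: 0.0509
grip_force: 14.9
```

```bash
python3 -c "
from h import *
st()"
```

```text
t 30.25 p [ 0.5933 -0.3464  0.1884] closing 10.3 tilt [ 0.007 -0.003] F [-0.3 -0.1  0. ] w 0.0509 q [ 0.54  0.48 -0.11  1.33  0.05  1.33  0.61]
```

>>> arm_command([
  {"slide": [-0.0015,0.0345,0],"rot": [0,0,-2.3],"grip": 0.5},
  {"slide": [-0.0015,0.0345,0],"rot": [0,0,-2.3],"grip": 0.5},
  {"slide": [-0.0015,0.0345,0],"rot": [0,0,-2.3],"grip": 0.5},
  {"slide": [-0.0015,0.0345,0],"rot": [0,0,-2.3],"grip": 0.5},
  {"slide": [-0.0015,0.0345,0],"rot": [0,0,-2.3],"grip": 0.5},
  {"slide": [-0.0015,0.0345,0],"rot": [0,0,-2.3],"grip": 0.5},
  {"slide": [-0.0015,0.0345,0],"rot": [0,0,-2.3],"grip": 0.5},
  {"slide": [0,0,0],"rot": [0,0,0],"grip": 0.5},
])

```text
time: 31.25
ee_pos: [0.5809, -0.1003, 0.183]
eef_rot: [0.741, 0.672, 0.0, -0.001]
ft_force: [0.1, 0.3, -0.1]
width: 0.0506
grip_force: 14.9
```

>>> arm_command([
  {"slide": [0,0,-0.05],"rot": [0,0,0],"grip": 0.5},
  {"slide": [0,0,-0.05],"rot": [0,0,0],"grip": 0.5},
  {"slide": [0,0,0],"rot": [0,0,0],"grip": 0.5},
  {"slide": [0,0,0],"rot": [0,0,0],"grip": 0.5},
  {"slide": [0,0,0],"rot": [0,0,0],"grip": 0.5},
  {"slide": [0,0,0],"rot": [0,0,0],"grip": 0.5},
  {"slide": [0,0,0],"rot": [0,0,0],"grip": 0.5},
  {"slide": [0,0,0],"rot": [0,0,0],"grip": 0.5},
])

```text
time: 32.25
ee_pos: [0.5811, -0.104, 0.0834]
eef_rot: [0.742, 0.67, 0.0, 0.0]
ft_force: [-0.4, 0.4, 0.3]
width: 0.0507
grip_force: 14.9
```

```bash
python3 -c "
from h import *
st()"
```

```text
t 32.25 p [ 0.5811 -0.104   0.0834] closing 174.2 tilt [0.001 0.   ] F [-0.4  0.4  0.3] w 0.0507 q [ 0.25  0.38 -0.18  1.71  0.07  1.06 -0.06]
```

>>> arm_command([
  {"slide": [0.0015,-0.001,-0.025],"rot": [0,0,0],"grip": 0.5},
  {"slide": [0,0,-0.02],"rot": [0,0,0],"grip": 0.5},
  {"slide": [0,0,-0.013],"rot": [0,0,0],"grip": 0.5},
  {"slide": [0,0,-0.008],"rot": [0,0,0],"grip": 0.5},
  {"slide": [0,0,0],"rot": [0,0,0],"grip": 0.5},
  {"slide": [0,0,0],"rot": [0,0,0],"grip": 0.72},
  {"slide": [0,0,0],"rot": [0,0,0],"grip": 0.72},
  {"slide": [0,0,0],"rot": [0,0,0],"grip": 0.72},
])

```text
time: 33.25
ee_pos: [0.5827, -0.1051, 0.0176]
eef_rot: [0.742, 0.67, 0.0, 0.0]
ft_force: [0.1, 0.5, -0.4]
width: 0.0617
grip_force: 0.0
```

>>> arm_command([
  {"slide": [0,0,0.02],"rot": [0,0,0],"grip": 0.72},
  {"slide": [0,0,0.05],"rot": [0,0,0],"grip": 0.72},
  {"slide": [0,0,0.05],"rot": [0,0,0],"grip": 0.72},
  {"slide": [0,0,0.05],"rot": [0,0,0],"grip": 0.8},
  {"slide": [-0.02,-0.05,0],"rot": [0,0,1],"grip": 0.85},
  {"slide": [-0.02,-0.05,0],"rot": [0,0,1],"grip": 0.85},
  {"slide": [-0.02,-0.05,0],"rot": [0,0,1],"grip": 0.85},
  {"slide": [-0.02,-0.05,0],"rot": [0,0,0],"grip": 0.85},
])

```text
time: 34.25
ee_pos: [0.5019, -0.3065, 0.1891]
eef_rot: [0.724, 0.69, 0.001, 0.001]
ft_force: [0.7, -0.0, 0.0]
width: 0.0738
grip_force: 0.0
```

```bash
python3 -c "
from h import *
st();trays()
s=snap('scene');cv2.imwrite('pics/g4.png',cv2.resize(cv2.cvtColor(s['pixels'],4)[170:310,240:440],None,fx=4,fy=4))"
```

```text
t 34.25 p [ 0.5019 -0.3065  0.1891] closing 177.2 tilt [ 0.002 -0.   ] F [ 0.7 -0.   0. ] w 0.0738 q [ 0.52  0.27 -0.06  1.61  0.02  1.26  0.41]
top tray_blue 0.91 [ 0.595 -0.049]
top tray_lidded 0.73 [ 0.583 -0.112]
top hatch 0.76 [0.607 0.063]
scene tray_black 0.46 [ 0.589 -0.047]
scene tray_blue 0.49 [ 0.593 -0.054]
scene tray_lidded 0.64 [ 0.592 -0.11 ]
scene tray_lidded 0.52 [ 0.592 -0.442]
scene tray_white 0.72 [ 0.486 -0.336]
scene tray_white 0.47 [ 0.598 -0.033]
scene tray_white 0.44 [ 0.644 -0.241]
scene hatch 0.72 [0.632 0.044]
```

View pics/g4.png

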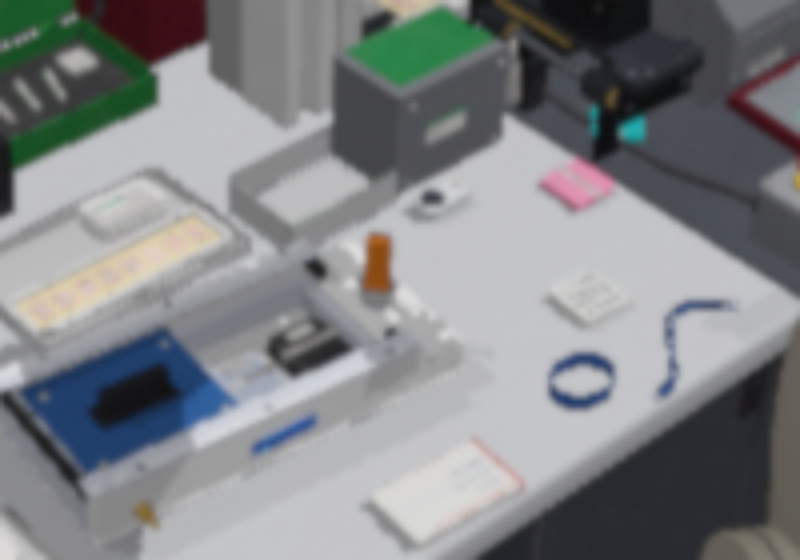

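The lidded tray sits flat in the well on top of the black one (310,345), and the white tray has not moved (588,298).

>>> arm_command([
  {"slide": [-0.0157,-0.0318,0],"rot": [0,0,0.3],"grip": 0.85},
  {"slide": [0,0,-0.05],"rot": [0,0,0],"grip": 0.85},
  {"slide": [0,0,-0.05],"rot": [0,0,0],"grip": 0.85},
  {"slide": [0,0,-0.03],"rot": [0,0,0],"grip": 0.85},
  {"slide": [0,0,0],"rot": [0,0,0],"grip": 0.85},
  {"slide": [0,0,0],"rot": [0,0,0],"grip": 0.85},
  {"slide": [0,0,0],"rot": [0,0,0],"grip": 0.85},
  {"slide": [0,0,0],"rot": [0,0,0],"grip": 0.85},
])

```text
time: 35.9
ee_pos: [0.4874, -0.3371, 0.0583]
eef_rot: [0.722, 0.691, 0.0, 0.001]
ft_force: [0.4, 0.9, -0.2]
width: 0.0742
grip_force: 0.0
```

```bash
python3 -c "
from h import *
st()"
```

```text
t 35.9 p [ 0.4874 -0.3371  0.0583] closing 177.5 tilt [ 0.002 -0.001] F [ 0.4  0.9 -0.2] w 0.0742 q [ 0.56  0.4  -0.04  1.73  0.02  1.01  0.47]
```

>>> arm_command([
  {"slide": [-0.001,-0.001,-0.03],"rot": [0,0,0],"grip": 0.85},
  {"slide": [0,0,-0.015],"rot": [0,0,0],"grip": 0.85},
  {"slide": [0,0,-0.008],"rot": [0,0,0],"grip": 0.85},
  {"slide": [0,0,0],"rot": [0,0,0],"grip": 0.5},
  {"slide": [0,0,0],"rot": [0,0,0],"grip": 0.5},
  {"slide": [0,0,0],"rot": [0,0,0],"grip": 0.5},
  {"slide": [0,0,0],"rot": [0,0,0],"grip": 0.5},
  {"slide": [0,0,0],"rot": [0,0,0],"grip": 0.5},
])

```text
time: 36.9
ee_pos: [0.4862, -0.338, 0.0048]
eef_rot: [0.722, 0.691, 0.0, 0.0]
ft_force: [-0.8, 1.5, 5.6]
width: 0.0506
grip_force: 14.9
```

>>> arm_command([
  {"slide": [0,0,0],"rot": [0,0,0],"grip": 0.5},
  {"slide": [0,0,0.01],"rot": [0,0,0],"grip": 0.5},
  {"slide": [0,0,0.03],"rot": [0,0,0],"grip": 0.5},
  {"slide": [0,0,0.05],"rot": [0,0,0],"grip": 0.5},
  {"slide": [0,0,0.05],"rot": [0,0,0],"grip": 0.5},
  {"slide": [0,0,0.04],"rot": [0,0,0],"grip": 0.5},
  {"slide": [0,0,0],"rot": [0,0,0],"grip": 0.5},
  {"slide": [0,0,0],"rot": [0,0,0],"grip": 0.5},
])

```text
time: 37.9
ee_pos: [0.4854, -0.3376, 0.1836]
eef_rot: [0.722, 0.691, 0.0, -0.0]
ft_force: [-0.4, 0.1, -0.4]
width: 0.0505
grip_force: 15.0
```

```bash
python3 -c "
from h import *
st()"
```

```text
t 37.9 p [ 0.4854 -0.3376  0.1836] closing 177.5 tilt [-0.001  0.001] F [-0.4  0.1 -0.4] w 0.0505 q [ 0.56  0.28 -0.04  1.61  0.01  1.25  0.48]
```

>>> arm_command([
  {"slide": [0.0148,0.0414,0],"rot": [0,0,-0.5],"grip": 0.5},
  {"slide": [0.0148,0.0414,0],"rot": [0,0,-0.5],"grip": 0.5},
  {"slide": [0.0148,0.0414,0],"rot": [0,0,-0.5],"grip": 0.5},
  {"slide": [0.0148,0.0414,0],"rot": [0,0,-0.5],"grip": 0.5},
  {"slide": [0.0148,0.0414,0],"rot": [0,0,-0.5],"grip": 0.5},
  {"slide": [0.0148,0.0414,0],"rot": [0,0,-0.5],"grip": 0.5},
  {"slide": [0.0145,0.0414,0],"rot": [0,0,-0.3],"grip": 0.5},
  {"slide": [0,0,0],"rot": [0,0,0],"grip": 0.5},
])

```text
time: 38.9
ee_pos: [0.5889, -0.0433, 0.1824]
eef_rot: [0.74, 0.673, -0.0, -0.002]
ft_force: [-0.3, -0.7, -1.3]
width: 0.0502
grip_force: 15.0
```

>>> arm_command([
  {"slide": [0,0,-0.05],"rot": [0,0,0],"grip": 0.5},
  {"slide": [0,0,-0.05],"rot": [0,0,0],"grip": 0.5},
  {"slide": [0,0,0],"rot": [0,0,0],"grip": 0.5},
  {"slide": [0,0,0],"rot": [0,0,0],"grip": 0.5},
  {"slide": [0,0,0],"rot": [0,0,0],"grip": 0.5},
  {"slide": [0,0,0],"rot": [0,0,0],"grip": 0.5},
  {"slide": [0,0,0],"rot": [0,0,0],"grip": 0.5},
  {"slide": [0,0,0],"rot": [0,0,0],"grip": 0.5},
])

```text
time: 39.9
ee_pos: [0.5892, -0.048, 0.0844]
eef_rot: [0.742, 0.67, 0.0, 0.0]
ft_force: [0.0, 0.3, -1.3]
width: 0.0507
grip_force: 15.0
```

```bash
python3 -c "
from h import *
st()"
```

```text
t 39.9 p [ 0.5892 -0.048   0.0844] closing 174.2 tilt [0.001 0.   ] F [ 0.   0.3 -1.3] w 0.0507 q [ 0.18  0.38 -0.21  1.7   0.09  1.07 -0.16]
```

>>> arm_command([
  {"slide": [-0.0005,0.001,-0.025],"rot": [0,0,0],"grip": 0.5},
  {"slide": [0,0,-0.02],"rot": [0,0,0],"grip": 0.5},
  {"slide": [0,0,-0.013],"rot": [0,0,0],"grip": 0.5},
  {"slide": [0,0,-0.008],"rot": [0,0,0],"grip": 0.5},
  {"slide": [0,0,0],"rot": [0,0,0],"grip": 0.5},
  {"slide": [0,0,0],"rot": [0,0,0],"grip": 0.72},
  {"slide": [0,0,0],"rot": [0,0,0],"grip": 0.72},
  {"slide": [0,0,0],"rot": [0,0,0],"grip": 0.72},
])

```text
time: 40.9
ee_pos: [0.5888, -0.0471, 0.0185]
eef_rot: [0.742, 0.67, 0.0, 0.0]
ft_force: [-0.5, 0.3, 0.4]
width: 0.062
grip_force: 0.0
```

>>> arm_command([
  {"slide": [0,0,0.02],"rot": [0,0,0],"grip": 0.72},
  {"slide": [0,0,0.05],"rot": [0,0,0],"grip": 0.72},
  {"slide": [0,0,0.05],"rot": [0,0,0],"grip": 0.5},
  {"slide": [0,0,0.04],"rot": [0,0,0],"grip": 0.4},
  {"slide": [-0.03,0.05,0],"rot": [0,0,0],"grip": 0.4},
  {"slide": [-0.03,0.05,0],"rot": [0,0,0],"grip": 0.4},
  {"slide": [-0.03,0.05,0],"rot": [0,0,0],"grip": 0.4},
  {"slide": [-0.03,0.05,0],"rot": [0,0,0],"grip": 0.4},
])

```text
time: 41.9
ee_pos: [0.4677, 0.1545, 0.1799]
eef_rot: [0.742, 0.67, 0.001, 0.001]
ft_force: [0.4, 0.5, 0.0]
width: 0.0346
grip_force: 0.0
```

```bash
python3 -c "
from h import *
st();d=snap('top')
print(eyes.look_for('hatch',d)[:1])
cv2.imwrite('pics/w2.png',np.hstack([ortho(d,(.586,-.076),.03,100,.5),ortho(d,(.6,.063),.042,100,.5)]))"
```

```text
t 41.9 p [0.4677 0.1545 0.1799] closing 174.2 tilt [0.002 0.   ] F [0.4 0.5 0. ] w 0.0346 q [-0.04  0.09 -0.39  1.84  0.04  1.21 -0.54]
[{'bbox': [240.0, 192.2, 294.3, 235.3], 'conf': 0.89}]
```

View pics/w2.png

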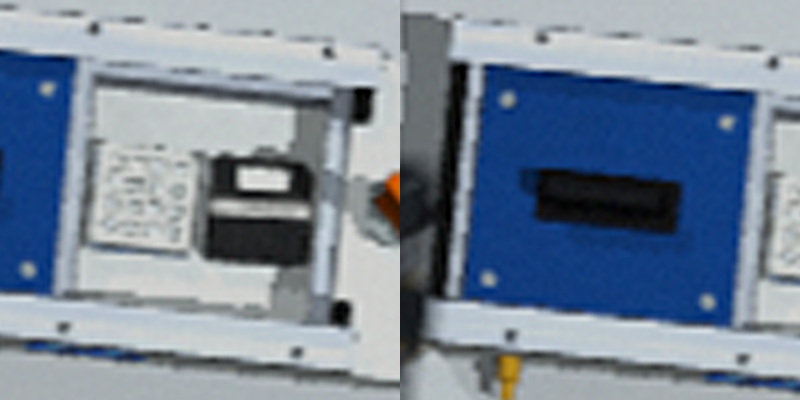

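All four trays lie flat in the well: white over blue at (145,200), lidded over black at (262,212). The hatch rests on the deck.

>>> arm_command([
  {"slide": [0.0328,-0.0235,0],"rot": [0,0,0],"grip": 0.4},
  {"slide": [0.0328,-0.0235,0],"rot": [0,0,0],"grip": 0.4},
  {"slide": [0.0328,-0.0235,0],"rot": [0,0,0],"grip": 0.4},
  {"slide": [0.0328,-0.0235,0],"rot": [0,0,0],"grip": 0.4},
  {"slide": [0,0,-0.05],"rot": [0,0,0],"grip": 0.4},
  {"slide": [0,0,-0.03],"rot": [0,0,0],"grip": 0.4},
  {"slide": [0,0,0],"rot": [0,0,0],"grip": 0.4},
  {"slide": [0,0,0],"rot": [0,0,0],"grip": 0.4},
])

```text
time: 43.0
ee_pos: [0.6009, 0.059, 0.1004]
eef_rot: [0.742, 0.67, 0.001, 0.001]
ft_force: [-0.3, -0.4, 0.3]
width: 0.0352
grip_force: 0.0
```

>>> arm_command([
  {"slide": [0,0,-0.025],"rot": [0,0,0],"grip": 0.4},
  {"slide": [0,0,-0.018],"rot": [0,0,0],"grip": 0.4},
  {"slide": [0,0,-0.009],"rot": [0,0,0],"grip": 0.4},
  {"slide": [0,0,0],"rot": [0,0,0],"grip": 0.4},
  {"slide": [0,0,0],"rot": [0,0,0],"grip": 0},
  {"slide": [0,0,0],"rot": [0,0,0],"grip": 0},
  {"slide": [0,0,0],"rot": [0,0,0],"grip": 0},
  {"slide": [0,0,0],"rot": [0,0,0],"grip": 0},
], newtons=30)

```text
time: 44.0
ee_pos: [0.5999, 0.059, 0.0466]
eef_rot: [0.742, 0.67, 0.0, 0.0]
ft_force: [-2.4, -0.6, 4.1]
width: 0.0137
grip_force: 30.0
```

```bash
python3 -c "
from h import *
st()"
```

```text
t 44.0 p [0.5999 0.059  0.0466] closing 174.2 tilt [0.001 0.   ] F [-2.4 -0.6  4.1] w 0.0137 q [ 0.04  0.45 -0.27  1.7   0.14  1.01 -0.38]
```

>>> arm_command([
  {"slide": [0,0,0.003],"rot": [0,0,0],"grip": 0},
  {"slide": [0,0,0.002],"rot": [0,0,0],"grip": 0},
  {"slide": [0,0,0],"rot": [0,0,0],"grip": 0},
  {"slide": [-0.002,-0.019,0],"rot": [0,0,0],"grip": 0},
  {"slide": [-0.002,-0.019,0],"rot": [0,0,0],"grip": 0},
  {"slide": [-0.002,-0.019,0],"rot": [0,0,0],"grip": 0},
  {"slide": [-0.002,-0.019,0],"rot": [0,0,0],"grip": 0},
  {"slide": [-0.002,-0.019,0],"rot": [0,0,0],"grip": 0},
])

```text
time: 45.0
ee_pos: [0.5896, -0.0376, 0.0512]
eef_rot: [0.742, 0.67, 0.0, 0.0]
ft_force: [0.4, 1.3, -1.5]
width: 0.0137
grip_force: 30.0
```

>>> arm_command([
  {"slide": [-0.002,-0.019,0],"rot": [0,0,0],"grip": 0},
  {"slide": [-0.002,-0.019,0],"rot": [0,0,0],"grip": 0},
  {"slide": [0,0,0],"rot": [0,0,0],"grip": 0},
  {"slide": [0,0,0],"rot": [0,0,0],"grip": 0},
  {"slide": [0,0,0],"rot": [0,0,0],"grip": 0},
  {"slide": [0,0,0],"rot": [0,0,0],"grip": 0},
  {"slide": [0,0,0],"rot": [0,0,0],"grip": 0},
  {"slide": [0,0,0],"rot": [0,0,0],"grip": 0},
])

```text
time: 46.0
ee_pos: [0.5858, -0.0739, 0.0512]
eef_rot: [0.742, 0.67, 0.0, -0.0]
ft_force: [0.5, -0.1, -2.8]
width: 0.014
grip_force: 30.0
```

```bash
python3 -c "
from h import *
st()"
```

```text
t 46.0 p [ 0.5858 -0.0739  0.0512] closing 174.2 tilt [0. 0.] F [ 0.5 -0.1 -2.8] w 0.014 q [ 0.23  0.42 -0.23  1.73  0.11  1.   -0.13]
```

>>> arm_command([
  {"slide": [-0.0001,-0.001,0],"rot": [0,0,0],"grip": 0},
  {"slide": [-0.0001,-0.001,0],"rot": [0,0,0],"grip": 0},
  {"slide": [0,0,0],"rot": [0,0,0],"grip": 0},
  {"slide": [0,0,0],"rot": [0,0,0],"grip": 0},
  {"slide": [0,0,0],"rot": [0,0,0],"grip": 0},
  {"slide": [0,0,0],"rot": [0,0,0],"grip": 0},
  {"slide": [0,0,0],"rot": [0,0,0],"grip": 0},
  {"slide": [0,0,0],"rot": [0,0,0],"grip": 0},
])

```text
time: 47.0
ee_pos: [0.5856, -0.076, 0.0512]
eef_rot: [0.742, 0.67, 0.0, -0.0]
ft_force: [-0.9, -0.0, -3.4]
width: 0.0139
grip_force: 30.0
```

>>> arm_command([
  {"slide": [-0.0001,-0.001,0],"rot": [0,0,0],"grip": 0},
  {"slide": [0,0,0],"rot": [0,0,0],"grip": 0},
  {"slide": [0,0,0],"rot": [0,0,0],"grip": 0},
  {"slide": [-0.0001,-0.001,0],"rot": [0,0,0],"grip": 0},
  {"slide": [0,0,0],"rot": [0,0,0],"grip": 0},
  {"slide": [0,0,0],"rot": [0,0,0],"grip": 0},
  {"slide": [0,0,0],"rot": [0,0,0],"grip": 0},
  {"slide": [0,0,0],"rot": [0,0,0],"grip": 0},
])

```text
time: 48.0
ee_pos: [0.5854, -0.078, 0.0512]
eef_rot: [0.742, 0.67, 0.0, -0.0]
ft_force: [-0.6, 0.3, -3.3]
width: 0.0138
grip_force: 30.0
```

```bash
python3 -c "
from h import *
st()"
```

```text
t 48.0 p [ 0.5854 -0.078   0.0512] closing 174.2 tilt [0. 0.] F [-0.6  0.3 -3.3] w 0.0138 q [ 0.24  0.42 -0.22  1.73  0.11  1.   -0.13]
```

>>> arm_command([
  {"slide": [-0.0001,-0.001,0],"rot": [0,0,0],"grip": 0},
  {"slide": [0,0,0],"rot": [0,0,0],"grip": 0},
  {"slide": [0,0,0],"rot": [0,0,0],"grip": 0},
  {"slide": [-0.0001,-0.001,0],"rot": [0,0,0],"grip": 0},
  {"slide": [0,0,0],"rot": [0,0,0],"grip": 0},
  {"slide": [0,0,0],"rot": [0,0,0],"grip": 0},
  {"slide": [0,0,0],"rot": [0,0,0],"grip": 0},
  {"slide": [0,0,0],"rot": [0,0,0],"grip": 0},
])

```text
time: 49.0
ee_pos: [0.5855, -0.0784, 0.0513]
eef_rot: [0.742, 0.671, 0.001, -0.001]
ft_force: [0.6, 6.6, -1.0]
width: 0.014
grip_force: 30.0
```

```bash
python3 -c "
from h import *
st()
for c in ('top','scene'):
    d=snap(c)
    cv2.imwrite('pics/k_%s.png'%c,ortho(d,(.586,-.076),.046,100,.4))
    if c=='top': A=ortho(d,(.586,-.076),.0465,100,.5)
    else: cv2.imwrite('pics/k.png',np.hstack([A,ortho(d,(.586,-.076),.0465,100,.5)]))
"
```

```text
t 49.0 p [ 0.5855 -0.0784  0.0513] closing 174.3 tilt [0.001 0.002] F [ 0.6  6.6 -1. ] w 0.014 q [ 0.24  0.42 -0.23  1.73  0.11  1.   -0.12]
```

View pics/k.png

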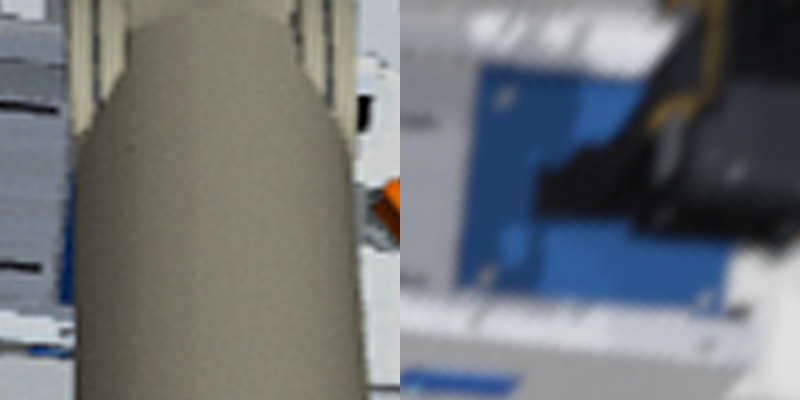

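The stop is found: 6.6 N at y = -0.0784. Next I back off 2 mm and lower.

>>> arm_command([
  {"slide": [0.0002,0.003,0],"rot": [0,0,0],"grip": 0},
  {"slide": [0,0,0],"rot": [0,0,0],"grip": 0},
  {"slide": [0,0,0],"rot": [0,0,0],"grip": 0},
  {"slide": [0,0,0],"rot": [0,0,0],"grip": 0},
  {"slide": [0,0,0],"rot": [0,0,0],"grip": 0},
  {"slide": [0,0,0],"rot": [0,0,0],"grip": 0},
  {"slide": [0,0,0],"rot": [0,0,0],"grip": 0},
  {"slide": [0,0,0],"rot": [0,0,0],"grip": 0},
])

```text
time: 50.1
ee_pos: [0.5854, -0.077, 0.0512]
eef_rot: [0.742, 0.67, 0.0, -0.0]
ft_force: [0.0, 0.2, -2.4]
width: 0.0137
grip_force: 30.0
```

```bash
python3 -c "
from h import *
st()"
```

```text
t 50.1 p [ 0.5854 -0.077   0.0512] closing 174.2 tilt [0. 0.] F [ 0.   0.2 -2.4] w 0.0137 q [ 0.24  0.42 -0.23  1.73  0.11  1.   -0.13]
```

>>> arm_command([
  {"slide": [-0.0004,0.0006,0],"rot": [0,0,0],"grip": 0},
  {"slide": [0,0,-0.003],"rot": [0,0,0],"grip": 0},
  {"slide": [0,0,-0.003],"rot": [0,0,0],"grip": 0},
  {"slide": [0,0,-0.002],"rot": [0,0,0],"grip": 0},
  {"slide": [0,0,-0.0015],"rot": [0,0,0],"grip": 0},
  {"slide": [0,0,-0.001],"rot": [0,0,0],"grip": 0},
  {"slide": [0,0,0],"rot": [0,0,0],"grip": 0},
  {"slide": [0,0,0],"rot": [0,0,0],"grip": 0},
])

```text
time: 51.1
ee_pos: [0.5851, -0.0764, 0.0407]
eef_rot: [0.742, 0.67, 0.0, 0.0]
ft_force: [0.8, 0.5, -2.6]
width: 0.0134
grip_force: 30.0
```

```bash
python3 -c "
from h import *
st()"
```

```text
t 51.1 p [ 0.5851 -0.0764  0.0407] closing 174.2 tilt [0. 0.] F [ 0.8  0.5 -2.6] w 0.0134 q [ 0.24  0.43 -0.22  1.74  0.11  0.98 -0.13]
```

>>> arm_command([
  {"slide": [0,0,0],"rot": [0,0,0],"grip": 0.4},
  {"slide": [0,0,0],"rot": [0,0,0],"grip": 0.4},
  {"slide": [0,0,0],"rot": [0,0,0],"grip": 0.4},
  {"slide": [0,0,0.03],"rot": [0,0,0],"grip": 0.4},
  {"slide": [0,0,0.06],"rot": [0,0,0],"grip": 0.4},
  {"slide": [0,0,0.04],"rot": [0,0,10],"grip": 0.4},
  {"slide": [0,0,0],"rot": [0,0,10],"grip": 0.4},
  {"slide": [0,0,0],"rot": [0,0,10],"grip": 0.4},
])

```text
time: 52.1
ee_pos: [0.5853, -0.0764, 0.1715]
eef_rot: [0.541, 0.841, 0.0, 0.001]
ft_force: [1.0, -0.7, 0.1]
width: 0.0348
grip_force: 0.0
```

>>> arm_command([
  {"slide": [-0.001,-0.012,0],"rot": [0,0,10],"grip": 0.4},
  {"slide": [-0.001,-0.012,0],"rot": [0,0,10],"grip": 0.4},
  {"slide": [-0.001,-0.012,0],"rot": [0,0,10],"grip": 0.4},
  {"slide": [-0.001,-0.012,0],"rot": [0,0,10],"grip": 0.4},
  {"slide": [-0.001,-0.012,0],"rot": [0,0,10],"grip": 0.4},
  {"slide": [-0.001,-0.012,0],"rot": [0,0,10],"grip": 0.4},
  {"slide": [-0.001,-0.012,0],"rot": [0,0,10],"grip": 0.4},
  {"slide": [-0.001,-0.012,0],"rot": [0,0,10],"grip": 0.4},
])

```text
time: 53.1
ee_pos: [0.577, -0.1728, 0.1708]
eef_rot: [-0.126, 0.992, 0.0, -0.0]
ft_force: [-0.1, 0.7, 0.7]
width: 0.035
grip_force: 0.0
```

>>> arm_command([
  {"slide": [0,0,0],"rot": [0,0,10],"grip": 0.4},
  {"slide": [0,0,0],"rot": [0,0,8],"grip": 0.4},
  {"slide": [0,0,0],"rot": [0,0,8],"grip": 0.4},
  {"slide": [0,0,0],"rot": [0,0,5],"grip": 0.4},
  {"slide": [0,0,0],"rot": [0,0,0],"grip": 0.4},
  {"slide": [0,0,0],"rot": [0,0,0],"grip": 0.4},
  {"slide": [0,0,0],"rot": [0,0,0],"grip": 0.4},
  {"slide": [0,0,0],"rot": [0,0,0],"grip": 0.4},
])

```text
time: 54.1
ee_pos: [0.577, -0.1724, 0.1707]
eef_rot: [-0.384, 0.923, 0.0, -0.0]
ft_force: [0.2, 0.5, -0.2]
width: 0.0349
grip_force: 0.0
```

```bash
python3 -c "
from h import *
st()
d=snap('top')
s=snap('scene')
cv2.imwrite('pics/h.png',np.hstack([ortho(d,(.586,-.09),.036,100,.5),cv2.resize(cv2.cvtColor(s['pixels'],4)[195:295,260:360],None,fx=4,fy=4)]))"
```

```text
t 54.1 p [ 0.577  -0.1724  0.1707] closing 135.1 tilt [-0. -0.] F [ 0.2  0.5 -0.2] w 0.0349 q [ 0.63  0.36 -0.52  1.57  0.19  1.26  2.44]
```

View pics/h.png

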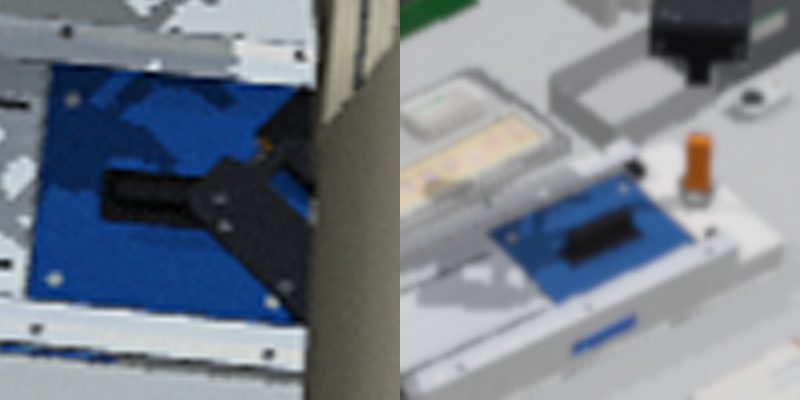

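The hatch lies flush in its seat (screws at (72,100), (54,278) and (271,300)), and the lever stands upright at (700,165). Next I pinch it.

>>> arm_command([
  {"slide": [-0.0008,-0.0006,0],"rot": [0,0,4.5],"grip": 0.4},
  {"slide": [0,0,-0.035],"rot": [0,0,0],"grip": 0.4},
  {"slide": [0,0,-0.03],"rot": [0,0,0],"grip": 0.4},
  {"slide": [0,0,-0.02],"rot": [0,0,0],"grip": 0.4},
  {"slide": [0,0,-0.01],"rot": [0,0,0],"grip": 0.4},
  {"slide": [0,0,0],"rot": [0,0,0],"grip": 0.4},
  {"slide": [0,0,0],"rot": [0,0,0],"grip": 0.4},
  {"slide": [0,0,0],"rot": [0,0,0],"grip": 0.4},
])

```text
time: 55.2
ee_pos: [0.5768, -0.1732, 0.0766]
eef_rot: [-0.42, 0.907, -0.0, 0.0]
ft_force: [0.6, -0.5, 0.6]
width: 0.0347
grip_force: 0.0
```

>>> arm_command([
  {"slide": [0,0,0],"rot": [0,0,0],"grip": 0.1},
  {"slide": [0,0,0],"rot": [0,0,0],"grip": 0.1},
  {"slide": [0,0,0],"rot": [0,0,0],"grip": 0.1},
  {"slide": [0,0,0],"rot": [0,0,0],"grip": 0.1},
  {"slide": [0,0,0],"rot": [0,0,0],"grip": 0.05},
  {"slide": [0,0,0],"rot": [0,0,0],"grip": 0.05},
  {"slide": [0,0,0],"rot": [0,0,0],"grip": 0.05},
  {"slide": [0,0,0],"rot": [0,0,0],"grip": 0.05},
], newtons=20)

```text
time: 56.2
ee_pos: [0.5764, -0.1729, 0.0758]
eef_rot: [-0.42, 0.907, 0.0, -0.0]
ft_force: [1.3, 2.4, 3.5]
width: 0.0138
grip_force: 19.2
```

```bash
python3 -c "
from h import *
st();print(sensors.read_state()['torque'])"
```

```text
t 56.2 p [ 0.5764 -0.1729  0.0758] closing 139.7 tilt [-0. -0.] F [1.3 2.4 3.5] w 0.0138 q [ 0.63  0.45 -0.52  1.67  0.25  1.09  2.48]
[ 0.54983193  0.02719113 -0.08593158]
```

>>> arm_command([
  {"slide": [0,0,-0.0002],"rot": [0,0,-10],"grip": 0.05},
  {"slide": [0,0,-0.0002],"rot": [0,0,-10],"grip": 0.05},
  {"slide": [0,0,-0.0002],"rot": [0,0,-10],"grip": 0.05},
  {"slide": [0,0,-0.0002],"rot": [0,0,-10],"grip": 0.05},
  {"slide": [0,0,-0.0002],"rot": [0,0,-10],"grip": 0.05},
  {"slide": [0,0,-0.0002],"rot": [0,0,-10],"grip": 0.05},
  {"slide": [0,0,-0.0002],"rot": [0,0,-10],"grip": 0.05},
  {"slide": [0,0,-0.0002],"rot": [0,0,-10],"grip": 0.05},
])

```text
time: 57.2
ee_pos: [0.5756, -0.1746, 0.0742]
eef_rot: [0.265, 0.964, -0.001, -0.0]
ft_force: [-2.5, -3.1, 5.3]
width: 0.0127
grip_force: 20.0
```

```bash
python3 -c "
from h import *
st();print(sensors.read_state()['torque'])"
```

```text
t 57.2 p [ 0.5756 -0.1746  0.0742] closing 59.3 tilt [-0.001 -0.001] F [-2.5 -3.1  5.3] w 0.0127 q [ 0.44  0.42 -0.27  1.68  0.13  1.06  1.16]
[-0.52443761  0.63202367  0.01596983]
```

>>> arm_command([
  {"slide": [0,0,-0.0002],"rot": [0,0,-10],"grip": 0.05},
  {"slide": [0,0,-0.0002],"rot": [0,0,-10],"grip": 0.05},
  {"slide": [0,0,-0.0002],"rot": [0,0,-10],"grip": 0.05},
  {"slide": [0,0,-0.0002],"rot": [0,0,-10],"grip": 0.05},
  {"slide": [0,0,-0.0002],"rot": [0,0,-10],"grip": 0.05},
  {"slide": [0,0,-0.0002],"rot": [0,0,-10],"grip": 0.05},
  {"slide": [0,0,-0.0002],"rot": [0,0,-10],"grip": 0.05},
  {"slide": [0,0,-0.0002],"rot": [0,0,-10],"grip": 0.05},
])

```text
time: 58.2
ee_pos: [0.5739, -0.1741, 0.0724]
eef_rot: [0.823, 0.568, -0.002, -0.001]
ft_force: [-12.0, 0.2, 10.1]
width: 0.0122
grip_force: 20.0
```

>>> arm_command([
  {"slide": [0,0,-0.0002],"rot": [0,0,-10],"grip": 0.05},
  {"slide": [0,0,-0.0002],"rot": [0,0,-10],"grip": 0.05},
  {"slide": [0,0,-0.0002],"rot": [0,0,-10],"grip": 0.05},
  {"slide": [0,0,-0.0002],"rot": [0,0,-10],"grip": 0.05},
  {"slide": [0,0,-0.0002],"rot": [0,0,-10],"grip": 0.05},
  {"slide": [0,0,-0.0002],"rot": [0,0,-10],"grip": 0.05},
  {"slide": [0,0,0],"rot": [0,0,-3],"grip": 0.05},
  {"slide": [0,0,0],"rot": [0,0,0],"grip": 0.05},
])

```text
time: 59.2
ee_pos: [0.574, -0.1723, 0.071]
eef_rot: [0.998, 0.058, -0.002, -0.001]
ft_force: [-11.3, 5.0, 10.6]
width: 0.0126
grip_force: 20.0
```

```bash
python3 -c "
from h import *
st();print(sensors.read_state()['torque'])"
```

```text
t 59.2 p [ 0.574  -0.1723  0.071 ] closing 96.6 tilt [-0.004  0.001] F [-11.3   5.   10.6] w 0.0126 q [ 0.09  0.41  0.15  1.7  -0.07  1.04 -1.19]
[ 1.07085811  2.48268189 -0.02927855]
```

>>> arm_command([
  {"slide": [-0.001,0.0003,0.0003],"rot": [0,0,0],"grip": 0.05},
  {"slide": [0,0,0],"rot": [0,0,-3],"grip": 0.05},
  {"slide": [0,0,0],"rot": [0,0,-3],"grip": 0.05},
  {"slide": [0,0,0],"rot": [0,0,-2],"grip": 0.05},
  {"slide": [0,0,0],"rot": [0,0,0],"grip": 0.05},
  {"slide": [0,0,0],"rot": [0,0,0],"grip": 0.05},
  {"slide": [0,0,0],"rot": [0,0,0],"grip": 0.05},
  {"slide": [0,0,0],"rot": [0,0,0],"grip": 0.05},
])

```text
time: 60.2
ee_pos: [0.5737, -0.1721, 0.0711]
eef_rot: [1.0, -0.011, -0.002, -0.0]
ft_force: [-7.1, 3.1, 5.1]
width: 0.0125
grip_force: 20.0
```

```bash
python3 -c "
from h import *
st();print(sensors.read_state()['torque'])"
```

```text
t 60.2 p [ 0.5737 -0.1721  0.0711] closing 88.7 tilt [-0.003  0.001] F [-7.1  3.1  5.1] w 0.0125 q [ 0.07  0.4   0.18  1.71 -0.08  1.04 -1.32]
[ 0.83137393  1.32919601 -0.02087447]
```

>>> arm_command([
  {"slide": [-0.0007,0.0002,0.0003],"rot": [0,0,-2],"grip": 0.05},
  {"slide": [0,0,0],"rot": [0,0,-2],"grip": 0.05},
  {"slide": [0,0,0],"rot": [0,0,-2],"grip": 0.05},
  {"slide": [0,0,0],"rot": [0,0,0],"grip": 0.05},
  {"slide": [0,0,0],"rot": [0,0,0],"grip": 0.05},
  {"slide": [0,0,0],"rot": [0,0,0],"grip": 0.05},
  {"slide": [0,0,0],"rot": [0,0,0],"grip": 0.05},
  {"slide": [0,0,0],"rot": [0,0,0],"grip": 0.05},
])

```text
time: 61.2
ee_pos: [0.5738, -0.172, 0.0712]
eef_rot: [0.998, -0.063, -0.001, -0.0]
ft_force: [-3.9, 3.1, -2.3]
width: 0.0127
grip_force: 20.0
```

```bash
python3 -c "
from h import *
st();print(sensors.read_state()['torque'])"
```

```text
t 61.2 p [ 0.5738 -0.172   0.0712] closing 82.7 tilt [-0.002  0.   ] F [-3.9  3.1 -2.3] w 0.0127 q [ 0.06  0.4   0.2   1.71 -0.09  1.04 -1.42]
[0.95484227 0.78506904 0.19389255]
```

>>> arm_command([
  {"slide": [-0.0003,0,0],"rot": [0,0,-2],"grip": 0.05},
  {"slide": [0,0,0],"rot": [0,0,-2],"grip": 0.05},
  {"slide": [0,0,0],"rot": [0,0,0],"grip": 0.05},
  {"slide": [0,0,0],"rot": [0,0,0],"grip": 0.05},
  {"slide": [0,0,0],"rot": [0,0,0],"grip": 0.05},
  {"slide": [0,0,0],"rot": [0,0,0],"grip": 0.05},
  {"slide": [0,0,0],"rot": [0,0,0],"grip": 0.05},
  {"slide": [0,0,0],"rot": [0,0,0],"grip": 0.05},
])

```text
time: 62.2
ee_pos: [0.5738, -0.1723, 0.0714]
eef_rot: [0.995, -0.098, -0.0, -0.0]
ft_force: [-2.2, 4.4, -8.9]
width: 0.0132
grip_force: 20.0
```

```bash
python3 -c "
from h import *
st();print(sensors.read_state()['torque'])"
```

```text
t 62.2 p [ 0.5738 -0.1723  0.0714] closing 78.7 tilt [-0.001  0.   ] F [-2.2  4.4 -8.9] w 0.0132 q [ 0.05  0.4   0.21  1.71 -0.09  1.04 -1.48]
[0.92291265 0.48034176 0.5119757 ]
```

The bolt is snug: the torque climbs to 0.51 N m at the expected angle. I release it, go behind the lever with shut fingers turned a quarter turn, and then fold it.

>>> arm_command([
  {"slide": [0,0,0],"rot": [0,0,0],"grip": 0.4},
  {"slide": [0,0,0],"rot": [0,0,0],"grip": 0.4},
  {"slide": [0,0,0],"rot": [0,0,0],"grip": 0.4},
  {"slide": [0,0,0.03],"rot": [0,0,0],"grip": 0.4},
  {"slide": [0,0,0.03],"rot": [0,0,0],"grip": 0.4},
  {"slide": [0,-0.009,0],"rot": [0,0,9.5],"grip": 0},
  {"slide": [-0.001,-0.01,0],"rot": [0,0,9.5],"grip": 0},
  {"slide": [-0.001,-0.01,0],"rot": [0,0,9.5],"grip": 0},
], newtons=10)

```text
time: 63.2
ee_pos: [0.5726, -0.2024, 0.1325]
eef_rot: [0.988, 0.152, 0.001, 0.001]
ft_force: [0.5, 0.7, -0.4]
width: 0.0127
grip_force: 0.0
```

>>> arm_command([
  {"slide": [0,0,0],"rot": [0,0,9.5],"grip": 0},
  {"slide": [0,0,0],"rot": [0,0,9.5],"grip": 0},
  {"slide": [0,0,0],"rot": [0,0,9.5],"grip": 0},
  {"slide": [0,0,0],"rot": [0,0,9.5],"grip": 0},
  {"slide": [0,0,0],"rot": [0,0,9.5],"grip": 0},
  {"slide": [0,0,0],"rot": [0,0,9.5],"grip": 0},
  {"slide": [0,0,0],"rot": [0,0,10],"grip": 0},
  {"slide": [0,0,0],"rot": [0,0,0],"grip": 0},
])

```text
time: 64.2
ee_pos: [0.5724, -0.2021, 0.1323]
eef_rot: [0.743, 0.67, 0.0, 0.0]
ft_force: [1.3, 0.6, -0.1]
width: 0.0006
grip_force: 0.0
```

```bash
python3 -c "
from h import *
st();d=snap('scene');r=eyes.look_for('lever_tip',d)[:1];print(r,proj(d,[.5754,-.1726,.098]),proj(d,[.5754,-.1726,.048]))"
```

```text
t 64.2 p [ 0.5724 -0.2021  0.1323] closing 174.1 tilt [ 0.001 -0.   ] F [ 1.3  0.6 -0.1] w 0.0006 q [ 0.28  0.35 -0.02  1.63  0.01  1.16  0.16]
[{'bbox': [329.1, 279.2, 373.4, 305.0], 'conf': 0.31}] [334.3919226  229.88625087] [333.84270372 241.66391546]
```

>>> arm_command([
  {"slide": [0,0,-0.03],"rot": [0,0,0],"grip": 0},
  {"slide": [0,0,-0.019],"rot": [0,0,0],"grip": 0},
  {"slide": [0.0007,0.0075,0],"rot": [0,0,0],"grip": 0},
  {"slide": [0.0007,0.0075,0],"rot": [0,0,0],"grip": 0},
  {"slide": [0.0005,0.0046,0],"rot": [0,0,0],"grip": 0},
  {"slide": [0.0005,0.0046,0],"rot": [0,0,0],"grip": 0},
  {"slide": [0,0,0],"rot": [0,0,0],"grip": 0},
  {"slide": [0,0,0],"rot": [0,0,0],"grip": 0},
])

```text
time: 65.3
ee_pos: [0.5748, -0.1772, 0.0831]
eef_rot: [0.742, 0.67, 0.0, 0.0]
ft_force: [0.3, -1.0, -0.3]
width: 0.0004
grip_force: 0.0
```

```bash
python3 -c "
from h import *
st()"
```

```text
t 65.3 p [ 0.5748 -0.1772  0.0831] closing 174.2 tilt [0.001 0.   ] F [ 0.3 -1.  -0.3] w 0.0004 q [ 0.25  0.39 -0.03  1.68  0.01  1.06  0.11]
```

>>> arm_command([
  {"slide": [0.0005,0.0045,-0.001],"rot": [0,0,0],"grip": 0},
  {"slide": [0.0004,0.0045,-0.0013],"rot": [0,0,0],"grip": 0},
  {"slide": [0.0004,0.004,-0.002],"rot": [0,0,0],"grip": 0},
  {"slide": [0.0004,0.004,-0.0025],"rot": [0,0,0],"grip": 0},
  {"slide": [0.0003,0.0033,-0.003],"rot": [0,0,0],"grip": 0},
  {"slide": [0.0003,0.0033,-0.0035],"rot": [0,0,0],"grip": 0},
  {"slide": [0,0,0],"rot": [0,0,0],"grip": 0},
  {"slide": [0,0,0],"rot": [0,0,0],"grip": 0},
])

```text
time: 66.3
ee_pos: [0.5769, -0.1535, 0.0695]
eef_rot: [0.742, 0.67, 0.0, -0.0]
ft_force: [0.2, 0.8, -0.3]
width: 0.0006
grip_force: 0.0
```

```bash
python3 -c "
from h import *
st()"
```

```text
t 66.3 p [ 0.5769 -0.1535  0.0695] closing 174.2 tilt [0.    0.001] F [ 0.2  0.8 -0.3] w 0.0006 q [ 0.22  0.4  -0.04  1.71  0.02  1.04  0.07]
```

>>> arm_command([
  {"slide": [0.0003,0.0025,-0.004],"rot": [0,0,0],"grip": 0},
  {"slide": [0.0002,0.0022,-0.004],"rot": [0,0,0],"grip": 0},
  {"slide": [0.0001,0.0015,-0.004],"rot": [0,0,0],"grip": 0},
  {"slide": [0.0001,0.001,-0.003],"rot": [0,0,0],"grip": 0},
  {"slide": [0,0,-0.0015],"rot": [0,0,0],"grip": 0},
  {"slide": [0,0,-0.001],"rot": [0,0,0],"grip": 0},
  {"slide": [0,0,0],"rot": [0,0,0],"grip": 0},
  {"slide": [0,0,0],"rot": [0,0,0],"grip": 0},
])

```text
time: 67.3
ee_pos: [0.5778, -0.1462, 0.053]
eef_rot: [0.742, 0.67, 0.0, -0.0]
ft_force: [-3.3, 1.3, 10.4]
width: 0.0007
grip_force: 4.6
```

```bash
python3 -c "
from h import *
st()"
```

```text
t 67.3 p [ 0.5778 -0.1462  0.053 ] closing 174.2 tilt [0.001 0.001] F [-3.3  1.3 10.4] w 0.0007 q [ 0.21  0.42 -0.05  1.72  0.02  1.    0.05]
```

The lever is down: 10.4 N at z = 0.053, which is its flat height. I retreat and check.

>>> arm_command([
  {"slide": [0,0,0.03],"rot": [0,0,0],"grip": 0},
  {"slide": [0,0,0.05],"rot": [0,0,0],"grip": 0},
  {"slide": [0,0,0.06],"rot": [0,0,0],"grip": 0},
  {"slide": [-0.01,-0.055,0.01],"rot": [0,0,0],"grip": 0},
  {"slide": [-0.01,-0.055,0],"rot": [0,0,0],"grip": 0},
  {"slide": [-0.01,-0.055,0],"rot": [0,0,0],"grip": 0},
  {"slide": [-0.01,-0.055,0],"rot": [0,0,0],"grip": 0},
  {"slide": [0,0,0],"rot": [0,0,0],"grip": 0},
])

```text
time: 68.3
ee_pos: [0.5346, -0.3721, 0.2015]
eef_rot: [0.745, 0.667, -0.001, 0.0]
ft_force: [-0.8, -0.2, -0.1]
width: 0.0004
grip_force: 0.0
```

```bash
python3 -c "
from h import *
st();d=snap('top');s=snap('scene')
cv2.imwrite('pics/fin.png',np.hstack([ortho(d,(.586,-.1),.045,80,.4),cv2.resize(cv2.cvtColor(s['pixels'],4)[200:300,260:360],None,fx=4,fy=4)]))"
```

```text
t 68.3 p [ 0.5346 -0.3721  0.2015] closing 173.7 tilt [-0.002 -0.002] F [-0.8 -0.2 -0.1] w 0.0004 q [ 0.48  0.4   0.08  1.42 -0.03  1.33  0.45]
```

View pics/fin.png

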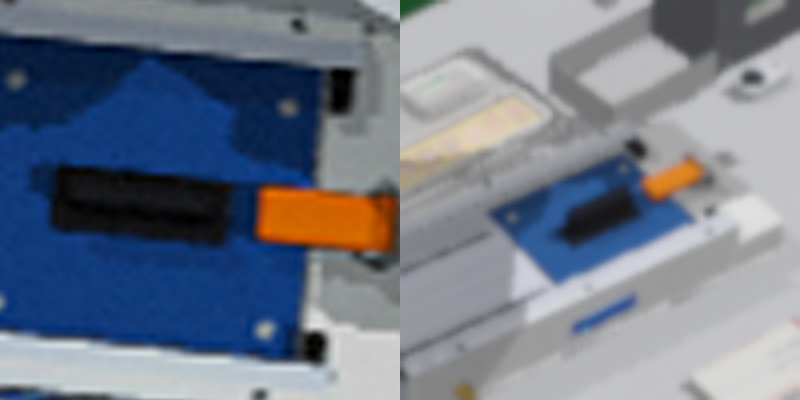

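The hatch is flush and the lever lies flat over it (325,215). I check its heading numerically.

```bash
python3 -c "
from h import *
def ang(m,n):
    c=max(cv2.findContours(m,0,1)[0],key=cv2.contourArea);(cx,cy),wh,a=cv2.minAreaRect(c)
    ys,xs=np.nonzero(cv2.drawContours(m*0,[c],-1,255,-1));P=np.c_[xs,ys]-[xs.mean(),ys.mean()]
    v=np.linalg.svd(P,full_matrices=False)[2][0];print(n,round(cx),round(cy),np.round(wh,1),round(a,1),'pca',round(np.degrees(np.arctan(v[1]/v[0])),2))
for c in ('top','scene'):
    d=snap(c);o=ortho(d,(.586,-.1),.053,80,.2);h=cv2.cvtColor(o,cv2.COLOR_BGR2HSV)
    ang(cv2.inRange(h,(3,150,90),(20,255,255)),c+' lever')
    o=ortho(d,(.586,-.076),.062,45,.2);h=cv2.cvtColor(o,cv2.COLOR_BGR2HSV)
    ang(cv2.inRange(h,(0,0,0),(180,255,45)),c+' rib')
"
```

```text
top lever 650 445 [275.5 113.4] 5.2 pca 5.44
top rib 226 250 [356.9 127.9] 5.6 pca 5.86
scene lever 619 466 [271.9 126.7] 5.8 pca 0.52
scene rib 163 305 [329. 149.] 3.6 pca -0.94
```

```bash
python3 -c "
from h import *
print(order.close_job())"
```

```text
the job is handed in; nothing more can be done
None
```

The job is done and handed in at about 68 s: all four die trays are flat in the well, the hatch is flush in its seat, the bolt is snug, and the lever is folded flat over the hatch, aligned with the box to about half a degree.

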